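# Uncover a sample slide and hold it flush on a sloped sprung stage

## Task

Lift the clear dust cover off the sample slide and hang it by its red handle on the hook stand. Then take the slide by its blue fin, tilt it to match the sloped stage, and press it flush and centred on the stage's white window, long side left to right along the window's, with the sprung black pad pushed about half way down; finish while still holding it pressed there. Leave the other things on the table where they are and do not change the stage's slope.

Things in the scene. Friction and masses are not known exactly. Their poses are not given: they have to be found in the camera images.
- slide: sample slide, loose, 0.07 to 0.12 kg: amber glass plate 52 (x) by 76 (y) by 5 mm with two small brass discs on top and a blue grip fin on its middle, 36 mm long in x, 12 mm thick in y, from 5 to 30 mm above the underside. Origin: centre of the underside, z up. Lies flat on the table, about centred under the cover, heading within 0.25 rad of the table's axes.
- cover: dust cover over the slide, loose, 0.09 to 0.14 kg: clear open-bottomed box 84 (x) by 110 (y) by 46 mm high, walls 3 mm, red foot rim. Red bail handle on top: level bar along y, 100 mm long, 8 mm thick, 10 mm high, its underside 98 mm above the foot, on 8 mm legs at y = -46 and 46 mm: the window under it is 84 mm wide, 52 mm high. Origin: centre of the foot, z up.
- cover_bar (a point): the middle of the red handle bar, 103 mm above the cover's foot; axes as the cover's (y along the bar)
- hook: dark steel hook stand, fixed: round foot 100 mm across, 12 mm thick; post 16 mm thick, 180 mm high; level round rod, 8 mm thick, its centre 160 mm above the table, runs 88 mm from the post's axis along the stand's -x (roughly toward the robot), then turns up. Origin: under the foot on the post's axis, z up. The cover's bar is to rest across the rod.
- hook_tip (a point): end of the upturned hook tip: 104 mm from the post's axis along the stand's -x, 182 mm above the table (steel reaches 4 mm higher)
- stage_face (a point): centre of the stage's black sprung pad face, 96 (x) by 116 mm (y), with a white window 48 by 72 mm in a thin orange border. z: outward normal; x: up the slope, away from the robot; y: level, to the left. Slopes down toward the robot by 0.2 to 0.5 rad, centre 85 mm above the table; moves with the pad. Grey fixed foot 130 by 150 mm, cheeks below the face; a stiff hinge holds the slope.
- stage_pad (a joint): how far the pad is pushed in along the face's inward normal, in m: 0 free, 0.010 at the stop. Spring 1.2 N per mm (6 N at half way)
- stage_edge (a point): middle of the stage plate's lower front edge, which tells whether the slope was changed
- slide_viewer: small black viewer with white faces, 30x34x66 mm, origin at the centre of its underside; a bystander
- otoscope_a: white and black hand otoscope lying down, 55x207x46 mm, origin at the centre of its underside; a bystander
- brown_carton: small brown carton, 62x61x94 mm, origin at the centre of its underside; a bystander
- dropper_bottle: amber dropper bottle, 32 mm across, 102 mm high, origin at the centre of its underside; a bystander
- lens_ring: lens in a dark ring with a grip tab lying flat, 58x50x8 mm, origin at the centre of its underside; a bystander
- domed_case: black domed zip case, 80x118x42 mm, origin at the centre of its underside; a bystander

How it is judged (in metres and radians):
On the way:
1. the cover hangs by its handle on the hook, let go (contact force between cover and hook above 0.4 N and contact force between cover and the fingers below 0.05 N and x of cover_bar in the frame of hook between -0.098 and -0.008 m and y of cover_bar in the frame of hook between -0.04 and 0.04 m and z of cover_bar in the frame of hook between 0.145 and 0.19 m and height (world z) of cover above 0.03 m and angle between cover's own z axis and vertical below 0.6 rad), for 0.3 s.
At the end, for the whole second after the job is handed in: Cover hangs free on the rod by its bar (middle within 40 mm, tilt under 0.6 rad), not held. Slide gripped, still, flush on the pad (0.05 rad, 2 mm), centred within 8 mm each way, sides parallel within 0.12 rad, pad pushed in 2 to 8 mm (all of step 1 and angle between the z axis of slide and the z axis of stage_face, either way round below 0.05 rad and angle between the x axis of slide and the x axis of stage_face, either way round below 0.12 rad and z of slide in the frame of stage_face between -0.003 and 0.002 m and x of slide in the frame of stage_face between -0.008 and 0.008 m and y of slide in the frame of stage_face between -0.008 and 0.008 m and value of joint stage_pad between 0.002 and 0.008 m and contact force between slide and the fingers above 2 N and linear speed of slide below 0.01 m/s); the arm keeps its last pose, push and grip.
It fails at once if the stage's slope is changed (its edge moves more than 6 mm) (distance of stage_edge from where it was at the start of the episode above 0.006 m).
It fails at once if another thing on the table is moved more than 30 mm (distance of any of slide_viewer, otoscope_a, brown_carton, dropper_bottle, lens_ring, domed_case from where it was at the start of the episode above 0.03 m).
It also fails if it takes over 58 s, if anything falls off the work surface, if the arm or the gripper's body presses on something with over 40 N, if the wrist force passes 120 N, or if a joint passes its speed limit or range.

## Robot

A 6-joint arm with a two-finger parallel gripper is mounted at the origin on a cart in front of the work surface, level with it; the furniture and walls round the work are solid. World frame = base frame: x ahead of the robot, y to its left, z up, the work surface at z = 0. Lengths are in m, angles in degrees, forces in N, time in s.
With the tool pointing down it reaches from about 0.35 to 0.875 m from the base axis. Payload 4.2 kg.
Tool frame: the origin (TCP) lies on the centre line of the jaws, within the pads' length; the fingertips stand 8 mm ahead of it and the grasp point (between the pads) lies 11 mm behind it; z points along the fingers, y is the direction in which the jaws open and shut (so a half turn about z gives the same grasp; the last joint's range is limited). The gripper opens to 87 mm and grips with 3 to 60 N. Pads are 19 mm wide; open, the fingers measure 117 mm over their backs; the gripper's body (75 mm by 190 mm) begins 51 mm behind the grasp point.
Start: joints at [-55.027, 22.042, 0.453, 0, -68.411, -14.817], TCP at [0.215, -0.587, 0.231] pointing down, gripper open.
Joint ranges: [-179.83, 179.83], [-69.29, 118.12], [-61.27, 80.66], [-181.25, 117.63], [-171.15, -9.14], [-177.46, 177.46]. Speed limits (degrees/s): [159.86, 159.86, 180, 180, 180, 180].

## Interface

Orientations are given as a 3x3 rotation matrix whose columns are the frame's x, y, z axes.
In Python, from station import sense, capture, finish_job, recognise gives the robot as it stands.
- The arm moves only by the tool apply_moves, never from a script. Its argument "plan" is a list that holds one entry, the list of rows, each a list of 7 numbers: the opening in per cent of the stroke, from 0 (shut) to 100 (fully open), then the shift along the world's x, y, z in units of 25 mm (1.0 is 25 mm), then the turn, a rotation vector about the world's x, y, z in rad. A call has 1 to 12 rows; each row shifts and turns the pose as measured when the row begins; what a row does not reach is not made up. A row lasts 1/12 s, in which the tool goes at most 41.7 mm and 7.16 degrees, less where a joint would pass 70% of its speed; a pose out of reach is approached as far as the arm can. A call is refused whole if a number of a shift passes 1 or a number of a turn 0.125, either way. A call with a gripper value outside its range is refused whole. The fingers move at their own pace and stop on an object; the grip force is fixed at half the most. Time passes only in rows, so rows that do not move let the fingers close. It gives the time, the measured TCP pose, the force and the opening at its end, in the units of the state.
- sense(): the state, without advancing time (a new reading comes with each control period).
- capture(name): name is "scene" or "top" or "wrist"; returns a dict with "pixels" (400x640x3 uint8, red, green, blue), "depth" (400x640 float32, m along the optical axis (not along the pixel's ray), 0 where there is no reading), "mtx" (3x3 intrinsics, pixels), "R" (3x3) and "t" (3): a world point X has camera coordinates R X + t; the wrist camera has in their place "mount" (4x4, takes a point from camera to tool coordinates, whose origin is the TCP and whose axes are the flange's). Camera axes: x right, y down, z forward; pixel columns grow to the right and rows downward; lengths in m; the calibration is good to about 2 mm. A picture is of the moment at which its call begins: read the wrist's pose just before it.
- finish_job(): hands the job in, once; it reports no verdict.
Trained networks look in a picture, given as the dict that the camera call returned (one of the last four; its "shot" number tells which), for a name from the list of things; names that differ only in an ending like _2 or _b are one class to them, and where a whole thing is asked for, a point or a joint stands for the part that bears it (a point fixed in the world has none). Each returns a list of dicts, best first, with "score" (0 to 1); they miss things now and then, are a little off and sometimes report something else, mostly with a low value. They report only what shows in the picture. A call takes as long as a camera call.
- recognise(label, picture): "at" ([x, y, z] in m, in the coordinates of the camera as it stood for that picture, good to about 4 mm: the middle of the surface that is visible of it).
The state is a dict: "time_s": time; "joints": joint angles; "joint_velocities": joint speeds; "effort": joint torques, N m; "tcp_pos": TCP position; "ee_rot": TCP orientation; "wrist_force": force on the tool from outside, world axes, zero at the start; "moment": the same for the moment, N m; "gripper_width": opening from 0.0 (shut) to 1.0 (fully open).
Only numpy, scipy, OpenCV 4.12 (cv2) and the standard library are available. Lean on these libraries where they do the work, as an engineer would, in place of code of your own. Each camera call takes 0.05 s, during which the arm holds its last target.

## Working session

There is one attempt and no reset: what is moved stays moved. The work goes in short steps, Python scripts to look and compute and a tool call to move; the robot and the scene stay as the last step left them, time stands still between calls to the robot, and variables do not carry over. Pictures are saved under pics/ and viewed, and the job is handed in when it is done.

Besides the shell and the picture viewer there is one more tool, called after ">>>" as name(argument=value, ...), one argument or row to a line, values as JSON. apply_moves: Moves the arm, as the interface text tells. Its arguments: {"type":"object","properties":{"plan":{"type":"array","items":{"type":"array","items":{"type":"array","items":{"type":"number"}}}}},"required":["plan"]}

```bash
ls; mkdir -p pics; cat > h.py <<'E'
import numpy as np, cv2, json
from station import sense, capture, finish_job, recognise
def save(p,n): cv2.imwrite('pics/'+n+'.png', p['pixels'][:,:,::-1])
def camT(p, s=None):
    T=np.eye(4)
    if 'mount' in p:
        W=np.eye(4); W[:3,:3]=np.array(s['ee_rot']); W[:3,3]=s['tcp_pos']
        return W@np.array(p['mount'])
    R=np.array(p['R']); T[:3,:3]=R.T; T[:3,3]=-R.T@np.array(p['t']); return T
def cloud(p,T):
    d=p['depth']; K=np.array(p['mtx']); v,u=np.indices(d.shape)
    X=np.stack([(u-K[0,2])/K[0,0]*d,(v-K[1,2])/K[1,1]*d,d],-1)
    W=X@T[:3,:3].T+T[:3,3]; W[d<=0]=np.nan
    return W
def proj(p,T,X):
    Ti=np.linalg.inv(T); c=np.atleast_2d(X)@Ti[:3,:3].T+Ti[:3,3]; K=np.array(p['mtx'])
    return np.c_[c[:,0]/c[:,2]*K[0,0]+K[0,2], c[:,1]/c[:,2]*K[1,1]+K[1,2]]
def toW(T,a): return T[:3,:3]@np.array(a)+T[:3,3]
E
python3 - <<'E'
from h import *
np.set_printoptions(precision=3,suppress=True)
s=sense(); print({k:np.round(v,3).tolist() if not isinstance(v,dict) else v for k,v in s.items()})
names="slide cover cover_bar hook hook_tip stage_face slide_viewer otoscope_a brown_carton dropper_bottle lens_ring domed_case".split()
for c in ['scene','top']:
    p=capture(c); save(p,c+'0'); T=camT(p); print(c,T[:3,3],T[:3,2])
    np.savez('pics/'+c+'0.npz',**{k:v for k,v in p.items()})
    for n in names:
        try: print(n,[(round(r['score'],2),toW(T,r['at']).round(3).tolist()) for r in recognise(n,p)[:3]])
        except Exception as e: print(n,e)
E
```

```text
pics
{'time_s': 0.0, 'joints': [-55.028, 22.089, 0.378, -0.03, -68.41, -14.816], 'joint_velocities': [0.033, -0.006, -0.067, -0.025, -0.006, -0.036], 'effort': [0.001, -39.067, 18.74, 4.22, 0.011, -0.0], 'tcp_pos': [0.215, -0.586, 0.229], 'ee_rot': [[-0.939, -0.344, -0.001], [-0.344, 0.939, 0.002], [0.0, 0.002, -1.0]], 'wrist_force': [-0.306, -0.0, 0.051], 'moment': [0.002, -0.025, -0.007], 'gripper_width': 0.998}
scene [-0.156  0.43   0.961] [ 0.598 -0.356 -0.718]
slide []
cover [(0.92, [0.47, 0.322, 0.05])]
cover_bar [(0.8, [0.467, 0.326, 0.044]), (0.44, [0.441, -0.165, 0.003])]
hook [(0.56, [0.596, -0.214, 0.007]), (0.37, [0.44, -0.164, 0.004])]
hook_tip [(0.86, [0.592, -0.212, 0.014])]
stage_face [(0.89, [0.531, 0.053, 0.085]), (0.29, [0.466, 0.326, 0.043])]
slide_viewer [(0.73, [0.329, 0.19, 0.048])]
otoscope_a [(0.77, [0.357, -0.006, 0.029])]
brown_carton []
dropper_bottle [(0.62, [0.68, -0.078, 0.047]), (0.33, [0.532, 0.053, 0.086])]
lens_ring [(0.48, [0.443, -0.163, 0.004])]
domed_case [(0.55, [0.388, -0.244, 0.02])]
top [0.283 0.036 1.496] [ 0.176  0.007 -0.984]
slide []
cover [(0.89, [0.476, 0.316, 0.043])]
cover_bar [(0.86, [0.474, 0.317, 0.046]), (0.26, [0.532, 0.047, 0.09])]
hook []
hook_tip [(0.69, [0.588, -0.212, 0.011])]
stage_face [(0.67, [0.444, -0.161, 0.003]), (0.55, [0.532, 0.051, 0.088])]
slide_viewer [(0.56, [0.332, 0.179, 0.056])]
otoscope_a [(0.93, [0.364, -0.01, 0.035])]
brown_carton []
dropper_bottle [(0.6, [0.682, -0.078, 0.049])]
lens_ring [(0.66, [0.442, -0.16, 0.007])]
domed_case [(0.85, [0.354, -0.262, 0.033])]
```

View pics/scene0.png

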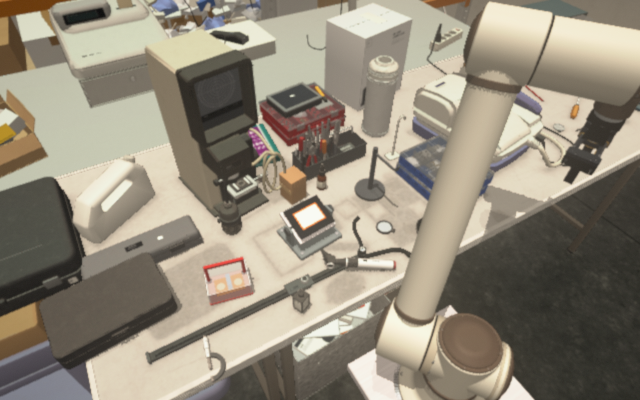

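View pics/top0.png

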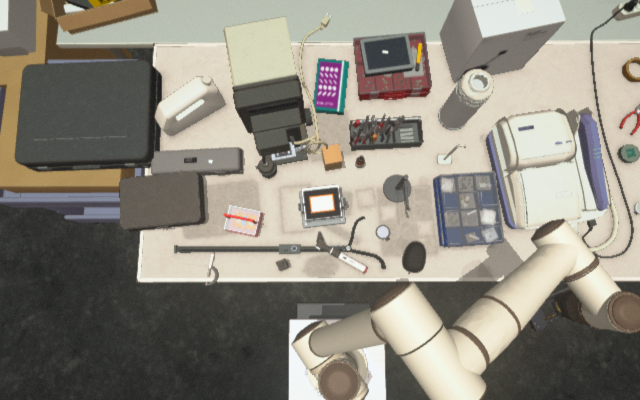

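```bash
python3 - <<'E'
from h import *
np.set_printoptions(precision=4,suppress=True)
for c in ['scene','top']:
    p=dict(np.load(f'pics/{c}0.npz')); T=camT(p); W=cloud(p,T); im=p['pixels'].astype(int)
    np.save(f'pics/{c}W.npy',W)
    hsv=cv2.cvtColor(p['pixels'],cv2.COLOR_RGB2HSV)
    red=((hsv[...,0]<8)|(hsv[...,0]>172))&(hsv[...,1]>150)&(hsv[...,2]>90)
    near=(abs(W[...,0]-.47)<.13)&(abs(W[...,1]-.32)<.13)
    m=red&near
    X=W[m]; print(c,'red',len(X), 'hi',(X[:,2]>.085).sum())
    Hh=X[X[:,2]>.085]; 
    if len(Hh)>5:
        mu=np.median(Hh,0); u,sv,vt=np.linalg.svd(Hh-Hh.mean(0)); print('bar mean',Hh.mean(0),vt[0],'range',Hh.min(0),Hh.max(0))
    # stage white window
    nb=(abs(W[...,0]-.53)<.05)&(abs(W[...,1]-.053)<.055)&(W[...,2]>.05)
    P=W[nb]
    for i in range(4):
        mu=P.mean(0); vt=np.linalg.svd(P-mu)[2]; n=vt[2]*np.sign(vt[2][2]); r=(P-mu)@n; P=P[abs(r)<max(.002,1.5*r.std())]
    print('stage n',n,'slope',np.arccos(n[2]),'res',r.std(),len(P),'mean',P.mean(0), 'yaw of downslope',np.degrees(np.arctan2(-n[1],-n[0])))
    white=nb&(im.min(-1)>180); print('white centroid',white.sum(),W[white].mean(0))
    # crop zooms
    for nm,pt in [('cover',(.47,.32,.05)),('stage',(.53,.05,.08)),('hook',(.58,-.2,.1)),('obs',(.36,0.1,.02))]:
        u,v=proj(p,T,pt)[0].astype(int); r=55 
        cr=p['pixels'][max(0,v-r):v+r,max(0,u-r):u+r,::-1]; cv2.imwrite(f'pics/z_{c}_{nm}.png',cv2.resize(cr,(400,400),interpolation=cv2.INTER_CUBIC))
for c in ['scene','top']:
    I=[cv2.imread(f'pics/z_{c}_{n}.png') for n in ['cover','stage']]
    J=[cv2.imread(f'pics/z_{c}_{n}.png') for n in ['hook','obs']]
    cv2.imwrite(f'pics/z_{c}.png',cv2.resize(np.vstack([np.hstack(I),np.hstack(J)]),(600,600)))
E
```

```text
scene red 102 hi 102
bar mean [0.481  0.3216 0.107 ] [0.2064 0.9785 0.0018] range [0.468  0.2735 0.1034] [0.4949 0.3662 0.1116]
stage n [-0.3291 -0.0374  0.9436] slope 0.3375841634689715 res 0.0012187700590980605 802 mean [0.531  0.0542 0.0838] yaw of downslope 6.476325829459284
white centroid 440 [0.5305 0.0553 0.0814]
top red 51 hi 50
bar mean [0.4809 0.321  0.1074] [-0.2058 -0.9785  0.0139] range [0.4685 0.2724 0.091 ] [0.4927 0.3686 0.1143]
stage n [-0.3223 -0.0357  0.946 ] slope 0.3302462056089035 res 0.0017228852448243797 538 mean [0.5318 0.0531 0.085 ] yaw of downslope 6.316024304441749
white centroid 324 [0.5329 0.0519 0.0846]
```

View pics/z_scene.png

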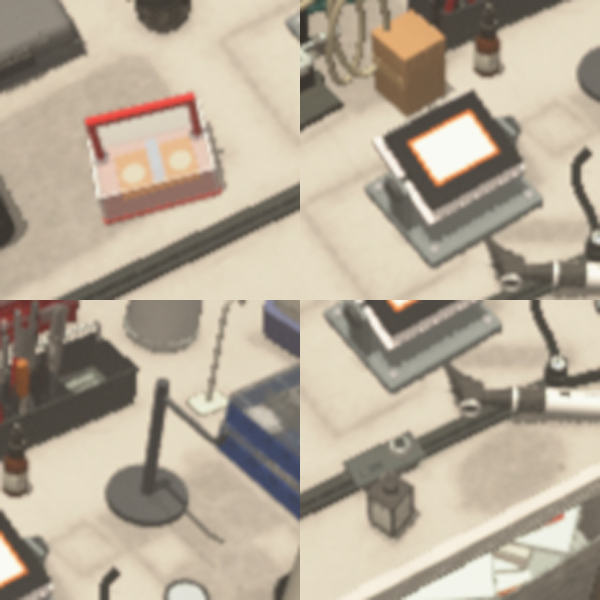

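View pics/z_top.png

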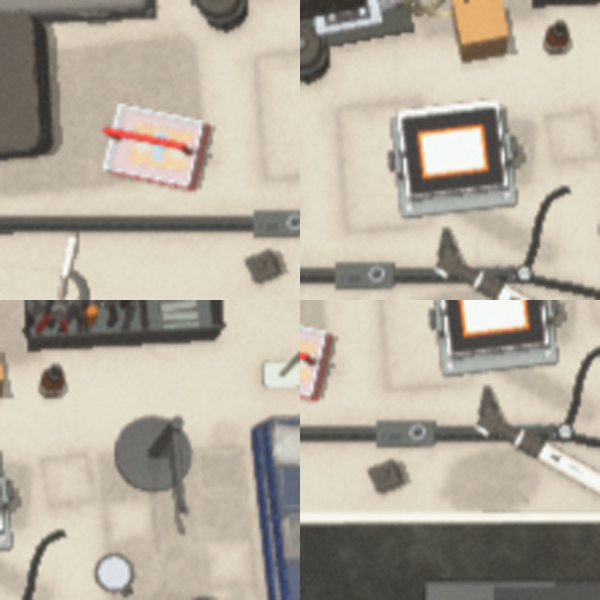

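```bash
python3 - <<'E'
from h import *
np.set_printoptions(precision=4,suppress=True)
for c in ['scene','top']:
    p=dict(np.load(f'pics/{c}0.npz')); T=camT(p); W=np.load(f'pics/{c}W.npy'); im=p['pixels'].astype(int)
    nb=(abs(W[...,0]-.56)<.16)&(abs(W[...,1]+.22)<.11)&(im.max(-1)<110)
    X=W[nb]
    foot=X[(X[:,2]>.004)&(X[:,2]<.022)&(X[:,0]>.5)&(abs(X[:,1]+.21)<.07)]
    print(c,'foot bbox',foot.min(0),foot.max(0),np.median(foot,0),len(foot))
    hi=X[(X[:,2]>.14)]
    print('hi',len(hi)); print(hi[np.argsort(hi[:,0])][::max(1,len(hi)//30)])
    u=hi-hi.mean(0)
# other objects tops
    for nm,(x,y,r) in dict(tripod=(.38,.3,.08),carton=(.67,.02,.07),dropper=(.68,-.08,.04),domed=(.36,-.26,.08),instr=(.66,.16,.05)).items():
        q=W[(abs(W[...,0]-x)<r)&(abs(W[...,1]-y)<r)]; print(nm,np.nanpercentile(q[:,2],[50,90,99]))
E
```

```text
scene foot bbox [ 0.5477 -0.2553  0.0041] [ 0.6364 -0.165   0.0202] [ 0.5835 -0.2208  0.0115] 158
hi 62
[[ 0.4926 -0.2223  0.1829]
 [ 0.4932 -0.2159  0.1814]
 [ 0.4941 -0.2215  0.1745]
 [ 0.4943 -0.2186  0.1718]
 [ 0.4957 -0.2153  0.1759]
 [ 0.4978 -0.2189  0.1651]
 [ 0.498  -0.2229  0.1823]
 [ 0.4993 -0.2204  0.1823]
 [ 0.5041 -0.2197  0.1675]
 [ 0.5105 -0.2182  0.1631]
 [ 0.5821 -0.2124  0.1657]
 [ 0.5889 -0.2143  0.16  ]
 [ 0.5891 -0.2095  0.1694]
 [ 0.5903 -0.2144  0.1667]
 [ 0.5913 -0.213   0.1818]
 [ 0.5916 -0.2145  0.1462]
 [ 0.5919 -0.2108  0.1475]
 [ 0.5922 -0.2077  0.1718]
 [ 0.5924 -0.2096  0.1593]
 [ 0.5925 -0.2119  0.1699]
 [ 0.5926 -0.207   0.1794]
 [ 0.5929 -0.215   0.1489]
 [ 0.5933 -0.2136  0.161 ]
 [ 0.5935 -0.2083  0.1473]
 [ 0.5937 -0.2196  0.1465]
 [ 0.5939 -0.2092  0.1427]
 [ 0.5948 -0.2165  0.1741]
 [ 0.5958 -0.2097  0.149 ]
 [ 0.5974 -0.2077  0.1719]
 [ 0.5981 -0.2089  0.1671]
 [ 0.5985 -0.2086  0.1434]]
tripod [-0.0006  0.0176  0.047 ]
carton [0.0554 0.1369 0.1958]
dropper [0.0014 0.0655 0.0964]
domed [-0.0008  0.0027  0.0296]
instr [0.1126 0.2686 0.2767]
top
[... 466 characters left out ...]
9  0.1589]
 [ 0.5522 -0.2221  0.1605]
 [ 0.5587 -0.2159  0.1608]
 [ 0.5622 -0.2195  0.1594]
 [ 0.5678 -0.219   0.1632]
 [ 0.5711 -0.216   0.1628]
 [ 0.572  -0.2136  0.1589]
 [ 0.5747 -0.2133  0.1612]
 [ 0.578  -0.2134  0.161 ]
 [ 0.5812 -0.2135  0.1615]
 [ 0.5847 -0.2138  0.1604]
 [ 0.5869 -0.2163  0.1647]
 [ 0.5904 -0.2166  0.1637]
 [ 0.5911 -0.2178  0.1744]
 [ 0.5914 -0.2148  0.1735]
 [ 0.5915 -0.2118  0.1729]
 [ 0.593  -0.2098  0.1666]
 [ 0.594  -0.2099  0.1482]
 [ 0.5945 -0.2078  0.1602]
 [ 0.5973 -0.2075  0.1624]
 [ 0.601  -0.208   0.1602]]
tripod [0.0015 0.0194 0.0493]
carton [0.0031 0.097  0.1955]
dropper [0.001  0.0492 0.0967]
domed [0.0018 0.0398 0.6031]
instr [0.024  0.2719 0.2791]
```

```bash
python3 - <<'E'
from h import *
W=np.concatenate([np.load(f'pics/{c}W.npy').reshape(-1,3) for c in ['scene','top']])
W=W[np.isfinite(W).all(1)]
print('max height (cm) grid 4cm, rows x .26->.86, cols y .5 -> -.6')
ys=np.arange(.5,-.6,-.04)
print('      '+' '.join(f'{y*100:3.0f}' for y in ys))
for x in np.arange(.26,.9,.04):
    r=[]
    for y in ys:
        q=W[(W[:,0]>=x)&(W[:,0]<x+.04)&(W[:,1]<=y)&(W[:,1]>y-.04)]
        r.append(f'{np.percentile(q[:,2],98)*100:3.0f}' if len(q)>2 else '  .')
    print(f'{x:.2f}: '+' '.join(r))
E
```

```text
max height (cm) grid 4cm, rows x .26->.86, cols y .5 -> -.6
       50  46  42  38  34  30  26  22  18  14  10   6   2  -2  -6 -10 -14 -18 -22 -26 -30 -34 -38 -42 -46 -50 -54 -58
0.26:   0   1   1   0   0   0   1   1   1   1   1   1   0   1  72  73   1   1   1  63  64  64  63  61  58  57  57  56
0.30:   1   1   1   0   0   1   0   7   6   1   1   0   1   3   3   2   1   1   4   5   0  60  61  60  59  57  57   0
0.34:   1   1   1   1   1   1   1   6   6   2   1   3   4   4   2   1   1   1   5   5   2   1   1  58  58  57   1   1
0.38:   1   1   1   1   2   1   2   2   3   3   5   5   4   5   1   1   1   1   4   4   1   9  10  57  57  56   9   0
0.42:   0   1   4   5   5   5   1   1   1   1   4   4   0   4   4   1   1   1   1   1   1   9  10  10  10  10  12  13
0.46:   7   5   1  11  11  11   1   1   0   7   8   8   7   3   5   1   1  18  18   0   0  10  10  10  10  10  14  15
0.50:   7   3   1   5   5   5   1   1   1   9   9   9   9   8   1   1   1  17  16   1   1  10  10  10  10  10  15  16
0.54:   7   1   1   1   1   1   1   1   1  10  10  10  10   8   1   0   1  17  11   1   1  10  1
[... 265 characters left out ...]
 6   6   6   6   5   9  28  28  27  12   1  10  10   1  10   1   1   1   1   1   1   1  15   1   1  10  20  21
0.70:   6   6   6   6   5  48  48  48  48  48  47  19  10   5   6   6   1   1   1   1   1   1  17   1   1  19  21  21
0.74:   1   1   1   1   1  48  48  48  48  48  48  18   1  15  13  16  15  12   6   6   6   1   1   1   1  19  21  21
0.78:   1   1   1   1   1  47  48  48  48  48  21   1   1  10  16  17  18  14  15   6   6   1  26  27   1  18  20  20
0.82:  14   1   1   1   0  48  48  48  48  48  20   1   1   6   6  13   9  10   9   9   1  27  29  29  28   0   1   0
0.86:  16  16   7   1   1  48  48  48  48  48  20   3   4   3   1   1   1   1   1   1   0  27  29  29  28   1   1   1
```

>>> apply_moves(
  plan=[
    [[100, 0.5, 0.95, 0.5, 0, 0, 0.1], [100, 0.7, 0.95, 0.5, 0, 0, 0.1], [100, 0.7, 0.95, 0.5, 0, 0, 0.1], [100, 0.7, 0.95, 0.3, 0, 0, 0.1], [100, 0.7, 0.95, 0, 0, 0, 0.1], [100, 0.7, 0.95, 0, 0, 0, 0.1], [100, 0.7, 0.95, 0, 0, 0, 0.1], [100, 0.7, 0.95, 0, 0, 0, 0.1], [100, 0.7, 0.95, 0, 0, 0, 0.1], [100, 0.7, 0.95, 0, 0, 0, 0.1]],
  ],
)

```text
time_s: 2.13
tcp_pos: [0.3876, -0.3423, 0.2768]
ee_rot: [[-0.181, -0.983, 0.0], [-0.983, 0.181, -0.004], [0.004, -0.001, -1.0]]
wrist_force: [0.3, -0.4, -0.4]
gripper_width: 1.0
```

>>> apply_moves(
  plan=[
    [[100, 0.5, 1, 0, 0, 0, 0], [100, 0.5, 1, 0, 0, 0, 0], [100, 0.5, 1, 0, 0, 0, 0], [100, 0.5, 1, 0, 0, 0, 0], [100, 0.5, 1, 0, 0, 0, 0], [100, 0.5, 1, 0, 0, 0, 0], [100, 0.5, 1, 0, 0, 0, 0], [100, 0.5, 1, 0, 0, 0, 0], [100, 0.4, 1, 0, 0, 0, 0], [100, 0.2, 1, 0, 0, 0, 0], [100, 0, 1, 0, 0, 0, 0], [100, 0, 1, 0, 0, 0, 0]],
  ],
)

```text
time_s: 3.13
tcp_pos: [0.5096, -0.0256, 0.279]
ee_rot: [[-0.175, -0.985, 0.007], [-0.985, 0.175, -0.005], [0.004, -0.008, -1.0]]
wrist_force: [0.9, 0.2, -0.7]
gripper_width: 0.995
```

>>> apply_moves(
  plan=[
    [[100, 0, 1, 0, 0, 0, 0], [100, 0, 1, 0, 0, 0, 0], [100, 0, 1, 0, 0, 0, 0], [100, 0, 1, 0, 0, 0, 0], [100, 0, 1, 0, 0, 0, 0], [100, 0, 1, 0, 0, 0, 0], [100, 0, 1, 0, 0, 0, 0], [100, 0, 1, 0, 0, 0, 0], [100, 0, 1, 0, 0, 0, 0], [100, 0, 1, 0, 0, 0, 0], [100, 0, 1, 0, 0, 0, 0], [100, 0, 0.5, 0, 0, 0, 0]],
  ],
)

```text
time_s: 4.13
tcp_pos: [0.5074, 0.2788, 0.281]
ee_rot: [[-0.171, -0.985, 0.011], [-0.985, 0.171, -0.002], [0.001, -0.011, -1.0]]
wrist_force: [0.2, -1.0, 0.4]
gripper_width: 1.001
```

```bash
python3 - <<'E'
from h import *
np.set_printoptions(precision=4,suppress=True)
s=sense(); p=capture('wrist'); T=camT(p,s); save(p,'w1'); print(s['tcp_pos'],np.array(p['mount']))
W=cloud(p,T); hsv=cv2.cvtColor(p['pixels'],cv2.COLOR_RGB2HSV)
red=((hsv[...,0]<8)|(hsv[...,0]>172))&(hsv[...,1]>150)&(hsv[...,2]>90)
X=W[red]; X=X[np.isfinite(X).all(1)]; H=X[(X[:,2]>.1)&(X[:,2]<.125)]; print(len(H))
if len(H):
    vt=np.linalg.svd(H-H.mean(0),full_matrices=False)[2]; print(H.mean(0),vt[0],H.min(0),H.max(0))
for n in ['cover','slide','cover_bar']: print(n,[(r['score'],toW(T,r['at']).round(3)) for r in recognise(n,p)[:2]])
E
```

```text
[0.5074 0.2788 0.281 ] [[-0.0001 -0.9633 -0.2683  0.0737]
 [ 1.     -0.0001  0.0001 -0.0003]
 [-0.0001 -0.2683  0.9633 -0.1542]
 [ 0.      0.      0.      1.    ]]
394
[0.482  0.3175 0.1078] [ 0.2115  0.9774 -0.0019] [0.4697 0.2704 0.102 ] [0.4945 0.3657 0.1098]
cover [(0.63, array([0.481, 0.312, 0.047]))]
slide []
cover_bar [(0.87, array([0.485, 0.312, 0.045]))]
```

View pics/w1.png

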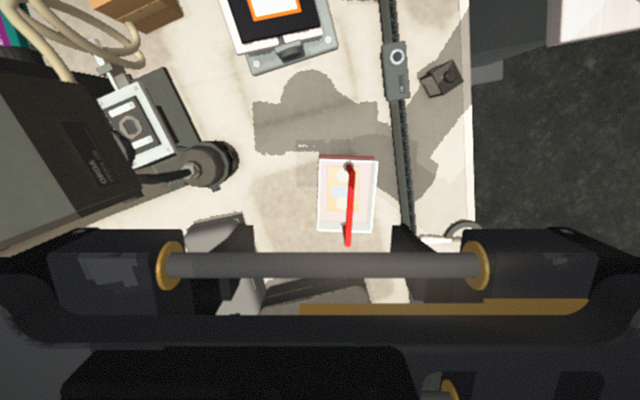

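>>> apply_moves(
  plan=[
    [[100, -0.29, 0.82, -0.5, 0, 0, -0.02], [100, -0.29, 0.82, -0.5, 0, 0, -0.02], [100, -0.28, 0.82, -1, 0, 0, 0], [100, 0, 0, -1, 0, 0, 0], [100, 0, 0, -1, 0, 0, 0], [100, 0, 0, 0, 0, 0, 0]],
  ],
)

```text
time_s: 4.83
tcp_pos: [0.4871, 0.3324, 0.1823]
ee_rot: [[-0.224, -0.975, 0.017], [-0.975, 0.224, 0.001], [-0.004, -0.016, -1.0]]
wrist_force: [-0.0, -1.1, -0.7]
gripper_width: 1.002
```

>>> apply_moves(
  plan=[
    [[100, 0, 0.3, -0.6, 0, 0.017, 0], [100, 0, 0.05, -1, 0, 0, 0], [100, 0, 0, -1, 0, 0, 0], [100, 0, 0, -0.8, 0, 0, 0], [100, 0, 0, 0, 0, 0, 0]],
  ],
)

```text
time_s: 5.25
tcp_pos: [0.4916, 0.3375, 0.1026]
ee_rot: [[-0.228, -0.974, 0.007], [-0.974, 0.228, 0.005], [-0.007, -0.006, -1.0]]
wrist_force: [-0.6, -0.4, 0.2]
gripper_width: 0.994
```

>>> apply_moves(
  plan=[
    [[100, -0.25, 0.1, -0.42, 0, 0, 0], [100, 0, 0, 0, 0, 0, 0], [0, 0, 0, 0, 0, 0, 0], [0, 0, 0, 0, 0, 0, 0], [0, 0, 0, 0, 0, 0, 0], [0, 0, 0, 0, 0, 0, 0], [0, 0, 0, 0, 0, 0, 0], [0, 0, 0, 0, 0, 0, 0]],
  ],
)

```text
time_s: 5.92
tcp_pos: [0.4923, 0.3403, 0.1044]
ee_rot: [[-0.231, -0.973, 0.02], [-0.973, 0.231, 0.015], [-0.019, -0.016, -1.0]]
wrist_force: [0.2, -0.8, 0.0]
gripper_width: 0.634
```

```bash
python3 - <<'E'
from h import *
for i in range(3):
    s=sense(); print(s['time_s'],np.round(s['tcp_pos'],4),np.round(s['joints'],2),np.round(s['joint_velocities'],2),np.round(s['wrist_force'],2))
p=capture('wrist'); save(p,'w2')
s=sense(); print(s['time_s'],np.round(s['tcp_pos'],4),np.round(s['joints'],2),np.round(s['joint_velocities'],2),np.round(s['wrist_force'],2))
E
```

```text
5.9167 [0.4923 0.3403 0.1044] [ 50.32  25.48 -14.11   0.47 -49.01 -63.96] [-0.07 -0.57  0.39  0.08 -0.23  0.11] [ 0.22 -0.82  0.04]
5.9167 [0.4923 0.3403 0.1044] [ 50.32  25.48 -14.11   0.47 -49.01 -63.96] [-0.07 -0.57  0.39  0.08 -0.23  0.11] [ 0.22 -0.82  0.04]
5.9167 [0.4923 0.3403 0.1044] [ 50.32  25.48 -14.11   0.47 -49.01 -63.96] [-0.07 -0.57  0.39  0.08 -0.23  0.11] [ 0.22 -0.82  0.04]
5.9667 [0.4924 0.3403 0.1044] [ 50.32  25.48 -14.11   0.47 -49.   -63.96] [ 0.14  0.39 -0.29 -0.07  0.19  0.08] [-0.71 -0.04  0.78]
```

View pics/w2.png

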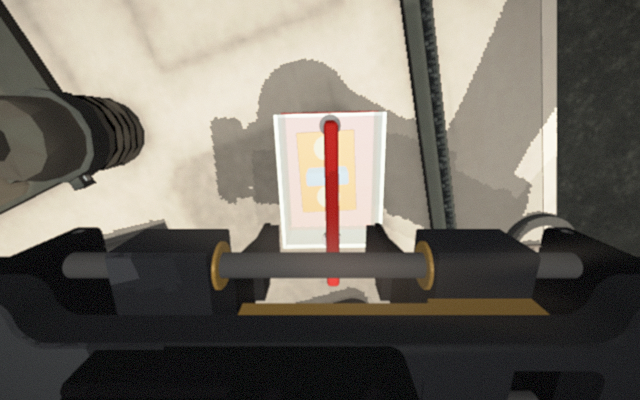

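>>> apply_moves(
  plan=[
    [[60, -0.2, 0, -0.5, -0.01, 0.01, 0], [60, 0, 0, -0.1, 0, 0, 0]],
  ],
)

```text
time_s: 6.13
tcp_pos: [0.4873, 0.3406, 0.0894]
ee_rot: [[-0.231, -0.973, 0.011], [-0.973, 0.231, 0.006], [-0.008, -0.009, -1.0]]
wrist_force: [-0.6, 0.1, -0.6]
gripper_width: 0.595
```

>>> apply_moves(
  plan=[
    [[0, 0, 0, 0, 0, 0, 0], [0, 0, 0, 0, 0, 0, 0], [0, 0, 0, 0, 0, 0, 0], [0, 0, 0, 0, 0, 0, 0], [0, 0, 0, 0, 0, 0, 0], [0, 0, 0, 0, 0, 0, 0], [0, 0, 0, 0, 0, 0, 0]],
  ],
)

```text
time_s: 6.72
tcp_pos: [0.4862, 0.3401, 0.0867]
ee_rot: [[-0.23, -0.973, 0.008], [-0.973, 0.23, 0.002], [-0.004, -0.007, -1.0]]
wrist_force: [0.2, 0.4, -0.8]
gripper_width: 0.159
```

>>> apply_moves(
  plan=[
    [[0, 0, 0, 0.1, 0, 0, 0], [0, 0, 0, 0, 0, 0, 0], [0, 0, 0, 0.5, 0, 0, 0], [0, 0, 0, 0.8, 0, 0, 0], [0, 0, 0, 0.8, 0, 0, 0], [0, 0, 0, 0.8, 0, 0, 0]],
  ],
)

```text
time_s: 7.22
tcp_pos: [0.4826, 0.3367, 0.1581]
ee_rot: [[-0.232, -0.973, -0.003], [-0.973, 0.232, -0.008], [0.008, 0.001, -1.0]]
wrist_force: [0.2, 0.1, -1.0]
gripper_width: 0.083
```

>>> apply_moves(
  plan=[
    [[0, 0, 0, 0.9, 0, 0, 0], [0, 0, -0.3, 0.9, 0, 0, 0], [0, -0.1, -0.6, 0.9, 0, 0, 0.02], [0, -0.1, -0.8, 0.5, 0, 0, 0.02], [0, -0.1, -0.9, 0, 0, 0, 0.02], [0, -0.1, -0.9, 0, 0, 0, 0.02], [0, -0.1, -0.9, 0, 0, 0, 0.02], [0, -0.1, -0.9, 0, 0, 0, 0.02], [0, -0.1, -0.9, 0, 0, 0, 0.02], [0, -0.1, -0.9, 0, 0, 0, 0.02], [0, -0.1, -0.9, 0, 0, 0, 0.02], [0, -0.1, -0.9, 0, 0, 0, 0.02]],
  ],
)

```text
time_s: 8.22
tcp_pos: [0.4554, 0.1092, 0.2471]
ee_rot: [[-0.019, -1.0, 0.005], [-1.0, 0.019, 0.003], [-0.003, -0.005, -1.0]]
wrist_force: [0.3, -0.6, -1.1]
gripper_width: 0.089
```

>>> apply_moves(
  plan=[
    [[0, -0.1, -0.9, 0, 0, 0, 0.02], [0, -0.1, -0.9, 0, 0, 0, 0.02], [0, -0.1, -0.9, 0, 0, 0, 0.02], [0, -0.1, -0.9, 0, 0, 0, 0.02], [0, -0.1, -0.9, 0, 0, 0, 0.02], [0, -0.1, -0.9, 0, 0, 0, 0], [0, -0.1, -0.9, 0, 0, 0, 0], [0, -0.1, -0.8, 0, 0, 0, 0], [0, -0.1, -0.6, 0, 0, 0, 0], [0, -0.1, -0.5, 0, 0, 0, 0], [0, 0, -0.2, 0, 0, 0, 0], [0, 0, 0, 0, 0, 0, 0]],
  ],
)

```text
time_s: 9.22
tcp_pos: [0.4223, -0.1145, 0.2473]
ee_rot: [[0.081, -0.997, 0.004], [-0.997, -0.081, 0.007], [-0.007, -0.005, -1.0]]
wrist_force: [-0.0, 0.0, -1.2]
gripper_width: 0.08
```

>>> apply_moves(
  plan=[
    [[0, 0, -0.8, -0.3, 0, 0, 0], [0, 0, -0.8, -0.6, 0, 0, 0], [0, 0, -0.8, -0.6, 0, 0, 0], [0, 0, -0.6, -0.6, 0, 0, 0], [0, 0, -0.3, -0.3, 0, 0, 0], [0, 0, 0, 0, 0, 0, 0]],
  ],
)

```text
time_s: 9.72
tcp_pos: [0.4244, -0.1968, 0.1866]
ee_rot: [[0.086, -0.996, 0.01], [-0.996, -0.086, 0.009], [-0.008, -0.011, -1.0]]
wrist_force: [0.2, -0.4, -0.2]
gripper_width: 0.084
```

```bash
python3 - <<'E'
from h import *
np.set_printoptions(precision=4,suppress=True)
s=sense(); print(np.round(s['tcp_pos'],4)); p=capture('wrist'); T=camT(p,s); save(p,'w3')
W=cloud(p,T); np.save('pics/w3W.npy',W); hsv=cv2.cvtColor(p['pixels'],cv2.COLOR_RGB2HSV)
p2=capture('scene'); save(p2,'s3'); T2=camT(p2); W2=cloud(p2,T2); np.save('pics/s3W.npy',W2)
u,v=proj(p2,T2,(.5,-.2,.17))[0].astype(int); cv2.imwrite('pics/s3z.png',cv2.resize(p2['pixels'][v-70:v+70,u-100:u+100,::-1],(800,560),interpolation=cv2.INTER_CUBIC))
for w,pp,WW,TT in [('w',p,W,T),('s',p2,W2,T2)]:
    h=cv2.cvtColor(pp['pixels'],cv2.COLOR_RGB2HSV); red=((h[...,0]<8)|(h[...,0]>172))&(h[...,1]>150)&(h[...,2]>70)
    X=WW[red]; X=X[np.isfinite(X).all(1)]; X=X[(abs(X[:,0]-.43)<.12)&(abs(X[:,1]+.2)<.12)]
    H=X[X[:,2]>.17]; print(w,len(X),len(H)); 
    if len(H)>3: print(H.mean(0),H.min(0),H.max(0))
    for n in ['hook_tip','hook']: print(n,[(round(r['score'],2),toW(TT,r['at'])) for r in recognise(n,pp)[:2]])
E
```

```text
[ 0.4244 -0.1968  0.1866]
w 2055 2055
[ 0.4271 -0.227   0.206 ] [ 0.4183 -0.2674  0.1717] [ 0.4338 -0.1704  0.2224]
hook_tip [(0.65, array([ 0.5922, -0.2155,  0.0401]))]
hook [(0.67, array([ 0.5873, -0.219 ,  0.0336])), (0.58, array([ 0.3519, -0.2796,  0.0399]))]
s 30 28
[ 0.4215 -0.1767  0.2024] [ 0.4165 -0.1934  0.174 ] [ 0.43   -0.1655  0.2088]
hook_tip [(0.95, array([ 0.592 , -0.212 ,  0.0122])), (0.51, array([0.3285, 0.1865, 0.0491]))]
hook [(0.68, array([ 0.5923, -0.2135,  0.0115])), (0.22, array([ 0.362 , -0.0093,  0.0315]))]
```

View pics/w3.png

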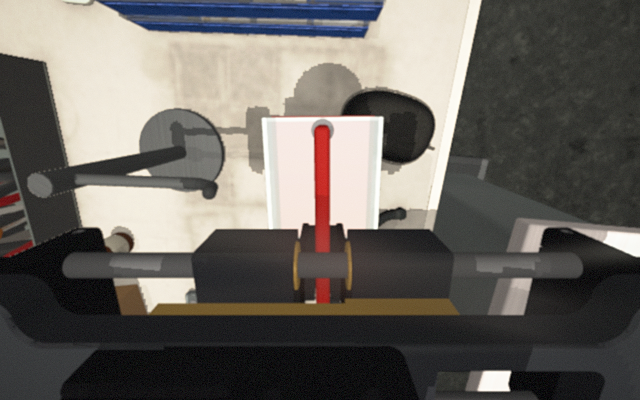

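View pics/s3z.png

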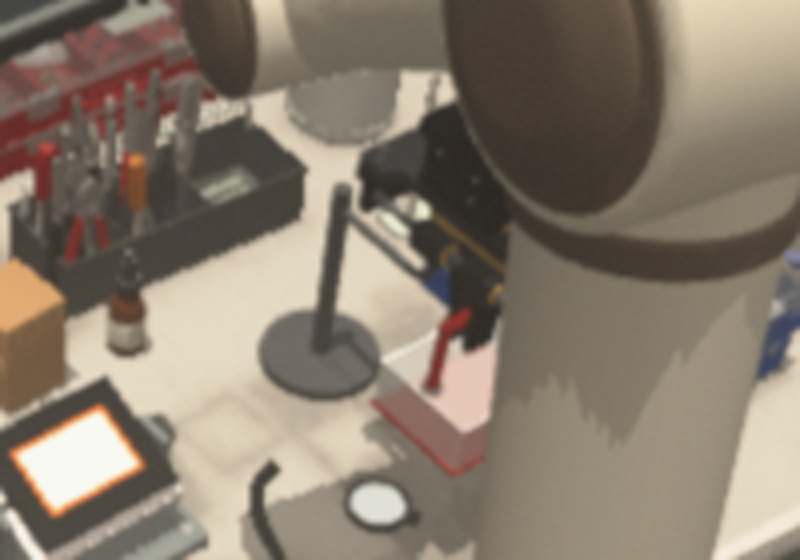

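```bash
python3 - <<'E'
from h import *
np.set_printoptions(precision=4,suppress=True)
W=np.load('pics/w3W.npy')
m=(W[...,2]>.14)&(W[...,0]>.45)&(W[...,1]<-.15)&(W[...,0]<.63)
m[:, 255:]=False
X=W[m]
for a,b in [(.47,.49),(.49,.5),(.5,.51),(.51,.53),(.53,.55),(.55,.57),(.57,.585),(.585,.595),(.595,.605),(.605,.615)]:
    q=X[(X[:,0]>=a)&(X[:,0]<b)]
    if len(q): print(a,len(q),np.median(q,0),q.min(0),q.max(0))
E
```

```text
0.47 8208 [ 0.4805 -0.2186  0.2901] [ 0.47   -0.2273  0.2599] [ 0.49   -0.2017  0.3018]
0.49 6345 [ 0.4936 -0.2213  0.289 ] [ 0.49   -0.2301  0.1668] [ 0.5    -0.2013  0.2934]
0.5 5441 [ 0.5046 -0.2216  0.265 ] [ 0.5    -0.2294  0.1601] [ 0.51   -0.1912  0.2916]
0.51 695 [ 0.5127 -0.2263  0.25  ] [ 0.51   -0.2286  0.1591] [ 0.53   -0.2171  0.2769]
0.53 357 [ 0.5401 -0.2211  0.1633] [ 0.5301 -0.2245  0.1589] [ 0.5499 -0.216   0.1657]
0.55 356 [ 0.56   -0.2202  0.1632] [ 0.55   -0.2236  0.1588] [ 0.5699 -0.2151  0.1656]
0.57 272 [ 0.5778 -0.2193  0.1633] [ 0.57   -0.2225  0.159 ] [ 0.5849 -0.2143  0.1658]
0.585 1003 [ 0.5921 -0.2196  0.168 ] [ 0.585  -0.2246  0.1402] [ 0.595  -0.2102  0.1814]
0.595 509 [ 0.5981 -0.221   0.1795] [ 0.595  -0.2254  0.1401] [ 0.605  -0.2094  0.1817]
0.605 10 [ 0.6053 -0.2162  0.1792] [ 0.6051 -0.2178  0.1779] [ 0.6072 -0.2136  0.18  ]
```

>>> apply_moves(
  plan=[
    [[0, 0.4, 0, 0, 0, 0.005, 0], [0, 0.5, 0, 0, 0, 0, 0], [0, 0.5, 0, 0, 0, 0, 0], [0, 0.5, 0, 0, 0, 0, 0]],
  ],
)

```text
time_s: 10.35
tcp_pos: [0.4769, -0.1944, 0.192]
ee_rot: [[0.091, -0.996, 0.016], [-0.996, -0.091, 0.007], [-0.006, -0.016, -1.0]]
wrist_force: [0.6, 0.4, -1.2]
gripper_width: 0.084
```

>>> apply_moves(
  plan=[
    [[0, 0.1, -0.05, -0.25, 0, 0.012, 0], [0, 0.5, 0, -0.02, 0, 0, 0], [0, 0.5, 0, -0.02, 0, 0, 0], [0, 0.5, 0, -0.02, 0, 0, 0], [0, 0.4, 0, -0.02, 0, 0, 0]],
  ],
)

```text
time_s: 10.77
tcp_pos: [0.5338, -0.1948, 0.1821]
ee_rot: [[0.093, -0.996, 0.003], [-0.996, -0.093, 0.007], [-0.007, -0.003, -1.0]]
wrist_force: [-0.4, 0.1, -0.6]
gripper_width: 0.087
```

```bash
python3 - <<'E'
from h import *
s=sense(); print(np.round(s['tcp_pos'],4),np.round(s['wrist_force'],1)); p=capture('wrist'); T=camT(p,s); save(p,'w4')
W=cloud(p,T); np.save('pics/w4W.npy',W)
E
```

```text
[ 0.5338 -0.1948  0.1821] [-0.4  0.1 -0.6]
```

View pics/w4.png

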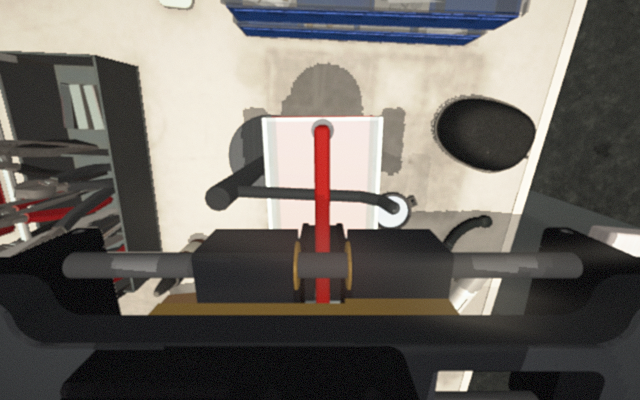

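>>> apply_moves(
  plan=[
    [[0, 0, -0.05, -0.4, 0, 0, 0], [0, 0, 0, -0.4, 0, 0, 0], [0, 0, 0, -0.2, 0, 0, 0], [0, 0, 0, -0.1, 0, 0, 0]],
  ],
)

```text
time_s: 11.15
tcp_pos: [0.5363, -0.1959, 0.1518]
ee_rot: [[0.094, -0.996, 0.004], [-0.996, -0.094, 0.006], [-0.006, -0.005, -1.0]]
wrist_force: [-0.0, 4.0, 7.9]
gripper_width: 0.084
```

>>> apply_moves(
  plan=[
    [[40, 0, 0, 0.05, 0, 0, 0], [40, 0, 0, 0, 0, 0, 0], [40, 0, 0, 0, 0, 0, 0], [40, 0, 0, 0, 0, 0, 0]],
  ],
)

```text
time_s: 11.48
tcp_pos: [0.5347, -0.1961, 0.153]
ee_rot: [[0.094, -0.996, 0.003], [-0.996, -0.094, 0.006], [-0.006, -0.004, -1.0]]
wrist_force: [0.3, -0.5, -0.3]
gripper_width: 0.303
```

```bash
python3 - <<'E'
from h import *
s=sense(); print(np.round(s['tcp_pos'],4),np.round(s['wrist_force'],1)); p=capture('wrist'); T=camT(p,s); save(p,'w5')
W=cloud(p,T); np.save('pics/w5W.npy',W)
E
```

```text
[ 0.5347 -0.1961  0.153 ] [ 0.3 -0.5 -0.3]
```

View pics/w5.png

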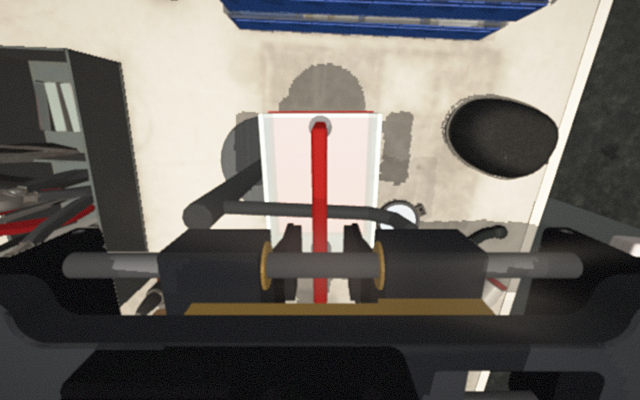

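>>> apply_moves(
  plan=[
    [[40, 0, 0, 0.3, 0, 0, 0], [40, 0, 0, 0.5, 0, 0, 0], [40, 0, 0, 0.6, 0, 0, 0], [40, 0, 0, 0.8, 0, 0, 0], [40, 0, 0, 0.8, 0, 0, 0], [40, 0, 0, 0.8, 0, 0, 0], [40, 0, 0, 0.6, 0, 0, 0]],
  ],
)

```text
time_s: 12.12
tcp_pos: [0.5306, -0.1961, 0.2667]
ee_rot: [[0.093, -0.996, -0.006], [-0.996, -0.093, 0.007], [-0.008, 0.005, -1.0]]
wrist_force: [-0.2, 0.5, 0.1]
gripper_width: 0.396
```

```bash
python3 - <<'E'
from h import *
s=sense(); print(np.round(s['tcp_pos'],4),np.round(s['wrist_force'],1)); p=capture('wrist'); T=camT(p,s); save(p,'w6')
p2=capture('scene'); save(p2,'s6'); T2=camT(p2); W2=cloud(p2,T2); np.savez('pics/s6.npz',**p2)
p3=capture('top'); save(p3,'t6'); np.savez('pics/t6.npz',**p3)
for nm,pp,TT in [('scene',p2,T2),('top',p3,camT(p3))]:
  print(nm)
  for n in ['slide','cover']: print(n,[(round(r['score'],2),toW(TT,r['at'])) for r in recognise(n,pp)[:2]])
u,v=proj(p2,T2,(.5,-.2,.17))[0].astype(int); a=cv2.resize(p2['pixels'][v-70:v+70,u-70:u+70,::-1],(400,400),interpolation=cv2.INTER_CUBIC)
u,v=proj(p2,T2,(.48,.32,.0))[0].astype(int); b=cv2.resize(p2['pixels'][v-50:v+50,u-50:u+50,::-1],(400,400),interpolation=cv2.INTER_CUBIC)
cv2.imwrite('pics/s6z.png',np.hstack([a,b]))
E
```

```text
[ 0.5306 -0.1961  0.2667] [-0.2  0.5  0.1]
scene
slide [(0.84, array([4.81977957e-01, 3.21974092e-01, 1.48932548e-04]))]
cover [(0.87, array([ 0.5309443 , -0.18255435,  0.11337947]))]
top
slide [(0.83, array([ 0.48373433,  0.31938524, -0.00136574]))]
cover [(0.83, array([ 0.52276503, -0.18563045,  0.10742125]))]
```

View pics/s6z.png

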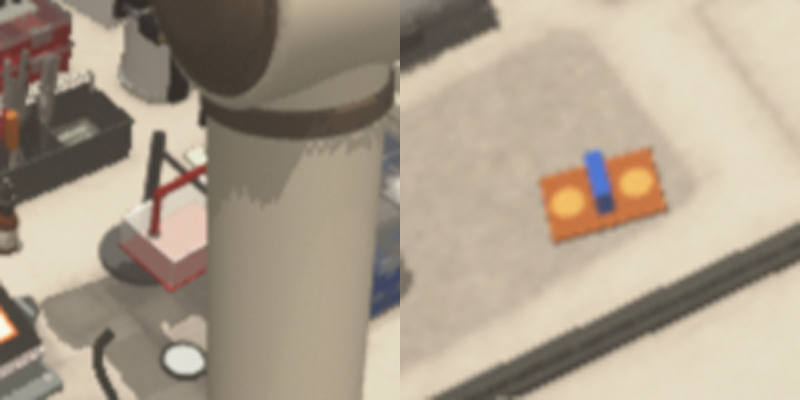

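View pics/w6.png

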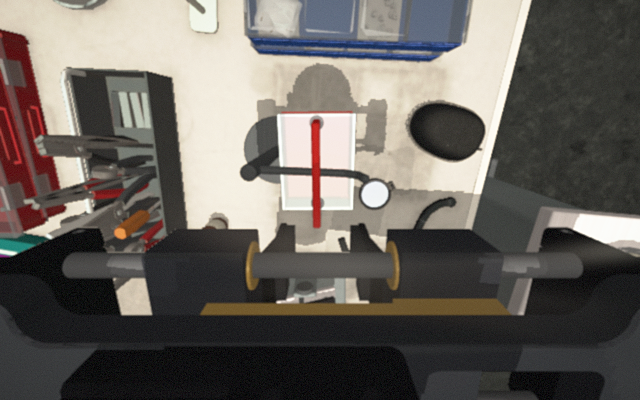

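```bash
python3 - <<'E'
from h import *
np.set_printoptions(precision=4,suppress=True)
for c in ['s6','t6']:
    p=dict(np.load(f'pics/{c}.npz')); T=camT(p); W=cloud(p,T); h=cv2.cvtColor(p['pixels'],cv2.COLOR_RGB2HSV)
    nb=(abs(W[...,0]-.482)<.07)&(abs(W[...,1]-.32)<.07)
    am=nb&(h[...,0]<28)&(h[...,0]>4)&(h[...,1]>110)
    bl=nb&(h[...,0]>95)&(h[...,0]<135)&(h[...,1]>90)
    a=W[am]; print(c,len(a),'amber',a.mean(0),'z',np.median(a[:,2]))
    rect=cv2.minAreaRect((W[am|bl][:,:2]*1000).astype(np.float32)); print('rect',rect)
    b=W[bl]; b=b[b[:,2]>.02]; print('fin',len(b),b.mean(0) if len(b) else '', np.linalg.svd(b-b.mean(0),full_matrices=False)[2][0] if len(b)>3 else '')
    a2=a[:,:2]-a[:,:2].mean(0); vt=np.linalg.svd(a2,full_matrices=False)[2]; print('long axis',vt[0])
E
```

```text
s6 404 amber [0.4825 0.3184 0.0046] z 0.004519945439243278
rect ((484.5426940917969, 317.55450439453125), (75.7042236328125, 57.47755813598633), 82.27986907958984)
fin 43 [0.4832 0.318  0.0294] [-0.9856  0.1689 -0.0071]
long axis [0.163  0.9866]
t6 264 amber [0.4829 0.3171 0.0055] z 0.005286326349996262
rect ((483.6487731933594, 318.26995849609375), (76.69683074951172, 51.407596588134766), 80.32374572753906)
fin 30 [0.483  0.3177 0.0298] [-0.9911  0.1257  0.0439]
long axis [-0.1639 -0.9865]
```

>>> apply_moves(
  plan=[
    [[100, -0.1, 0.6, 0.2, 0, 0, -0.1], [100, -0.1, 1, 0, 0, 0, -0.12], [100, -0.1, 1, 0, 0, 0, -0.12], [100, -0.1, 1, 0, 0, 0, -0.12], [100, -0.1, 1, 0, 0, 0, -0.12], [100, -0.1, 1, 0, 0, 0, -0.12], [100, -0.1, 1, 0, 0, 0, -0.12], [100, -0.1, 1, 0, 0, 0, -0.12], [100, -0.1, 1, 0, 0, 0, -0.12], [100, -0.1, 1, 0, 0, 0, -0.12], [100, -0.1, 1, 0, 0, 0, -0.12], [100, -0.1, 1, 0, 0, 0, -0.12]],
  ],
)

```text
time_s: 13.47
tcp_pos: [0.4918, 0.1016, 0.2542]
ee_rot: [[-0.983, -0.183, -0.012], [-0.183, 0.983, 0.024], [0.008, 0.025, -1.0]]
wrist_force: [1.6, 0.1, -0.6]
gripper_width: 0.996
```

```bash
cat > stage.py <<'E'
from h import *
import sys
np.set_printoptions(precision=4,suppress=True)
n=sys.argv[1]
s=sense(); print(np.round(s['tcp_pos'],4)); p=capture('wrist'); T=camT(p,s); save(p,n); np.savez(f'pics/{n}.npz',T=T,**p)
W=cloud(p,T); im=p['pixels'].astype(int); h=cv2.cvtColor(p['pixels'],cv2.COLOR_RGB2HSV)
near=(abs(W[...,0]-.53)<.07)&(abs(W[...,1]-.053)<.08)&(W[...,2]>.05)
org=near&(h[...,0]<20)&(h[...,0]>4)&(h[...,1]>130)
wh=near&(im.min(-1)>185)
u8=(org*255).astype(np.uint8); cs=cv2.findContours(u8,cv2.RETR_EXTERNAL,cv2.CHAIN_APPROX_NONE)[0]
c=max(cs,key=cv2.contourArea); m=np.zeros_like(u8); cv2.drawContours(m,[c],-1,255,-1)
P=W[(m>0)]; P=P[np.isfinite(P).all(1)]
for i in range(5):
    mu=P.mean(0); vt=np.linalg.svd(P-mu,full_matrices=False)[2]; nn=vt[2]*np.sign(vt[2][2]); r=(P-mu)@nn; P=P[abs(r)<max(.0015,2*r.std())]
print('n',nn,'slope',np.arccos(nn[2]),'res',r.std(),len(P))
# border: ray-plane of contour
K=np.array(p['mtx']); q=c[:,0,:].astype(float); d=np.c_[(q[:,0]-K[0,2])/K[0,0],(q[:,1]-K[1,2])/K[1,1],np.ones(len(q))]@T[:3,:3].T
o=T[:3,3]; t=((mu-o)@nn)/(d@nn); B=o+d*t[:,None]
y=np.cross([0,0,1],nn)
y=np.cross(nn,np.array([0,0,1.])); y/=np.linalg.norm(y); 
if y[1]<0:y=-y
x=np.cross(y,nn)
uv=np.c_[(B-mu)@x,(B-mu)@y]*1000
rc=cv2.minAreaRect(uv.astype(np.float32)); print('rect mm',rc)
ctr=mu+x*rc[0][0]/1000+y*rc[0][1]/1000
print('centre',ctr,'x',x,'y',y,'bbox',np.sort(cv2.boxPoints(rc),0)[[0,-1]])
E
python3 stage.py w7
```

```text
[0.4918 0.1016 0.2542]
n [0.9757 0.1791 0.1261] slope 1.444355511174766 res 0.0003677740783957564 1477
rect mm ((0.30147790908813477, 0.2143402099609375), (5.02540397644043, 45.54890060424805), 1.5973893404006958)
centre [0.4668 0.111  0.3449] x [ 0.124   0.0228 -0.992 ] y [-0.1806  0.9836 -0.    ] bbox [[ -2.8451 -22.6213]
 [  3.4481  23.05  ]]
```

View pics/w7.png

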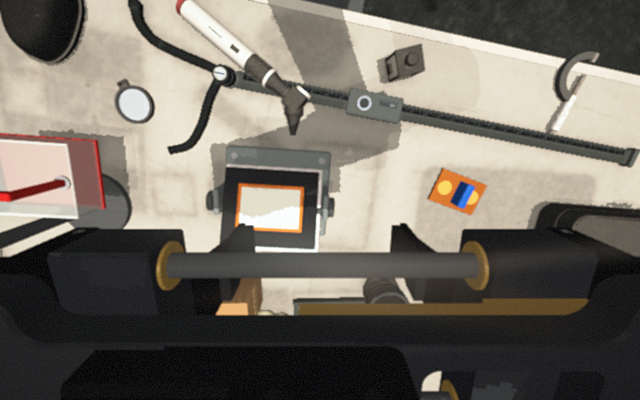

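```bash
sed -i "s/(W\[...,2\]>.05)/(W[...,2]>.05)\&(W[...,2]<.13)/; s/^s=sense.*/import os\nif os.path.exists(f'pics\/{n}.npz'):\n    p=dict(np.load(f'pics\/{n}.npz')); T=p['T']\nelse:\n    s=sense(); print(np.round(s['tcp_pos'],4)); p=capture('wrist'); T=camT(p,s); save(p,n); np.savez(f'pics\/{n}.npz',T=T,**p)/" stage.py; python3 stage.py w7
cat > slide.py <<'E'
from h import *
import sys
np.set_printoptions(precision=4,suppress=True)
n=sys.argv[1]; p=dict(np.load(f'pics/{n}.npz')); T=p['T']; W=cloud(p,T); h=cv2.cvtColor(p['pixels'],cv2.COLOR_RGB2HSV)
nb=(abs(W[...,0]-.482)<.07)&(abs(W[...,1]-.32)<.07)&(W[...,2]<.05)
am=nb&(h[...,0]<28)&(h[...,0]>4)&(h[...,1]>110); bl=nb&(h[...,0]>95)&(h[...,0]<135)&(h[...,1]>90)
print(cv2.minAreaRect((W[am|bl][:,:2]*1000).astype(np.float32)))
b=W[bl]; b=b[b[:,2]>.024]; print('fin',len(b),b.mean(0),b.min(0),b.max(0),cv2.minAreaRect((b[:,:2]*1000).astype(np.float32)))
print('amber z pct',np.percentile(W[am][:,2],[5,50,90,98]))
E
python3 slide.py w7
```

```text
n [-0.3264 -0.0387  0.9444] slope 0.33488034989006193 res 0.0006287638591157966 608
rect mm ((4.2842864990234375, -2.0448837280273438), (58.01002502441406, 82.30420684814453), 0.1425843983888626)
centre [0.5315 0.0473 0.0845] x [0.9379 0.1113 0.3287] y [-0.1179  0.993   0.    ] bbox [[-24.823  -43.269 ]
 [ 33.3916  39.1793]]
((484.36322021484375, 317.2325134277344), (76.14192199707031, 51.595577239990234), 80.00950622558594)
fin 213 [0.4837 0.3154 0.0292] [0.4666 0.3082 0.0243] [0.5012 0.3254 0.0317] ((484.0843811035156, 316.2851867675781), (12.035308837890625, 34.71933364868164), 77.67365264892578)
amber z pct [0.0038 0.0052 0.0063 0.0069]
```

```bash
python3 - <<'E'
from h import *
for c in ['scene0','top0','t6','s6']:
    p=dict(np.load(f'pics/{c}.npz')); p['T']=camT(p); np.savez(f'pics/{c}T.npz',**p)
E
for c in scene0 top0 t6 s6; do echo $c; python3 stage.py ${c}T; done
```

```text
scene0
n [-0.3125 -0.0428  0.949 ] slope 0.3208624082045736 res 0.0016189757573585068 75
rect mm ((0.07460975646972656, -0.1170501708984375), (83.31591796875, 58.927608489990234), 88.82522583007812)
centre [0.5331 0.047  0.0842] x [0.9402 0.1288 0.3154] y [-0.1358  0.9907  0.    ] bbox [[-30.2371 -42.3703]
 [ 30.3863  42.1362]]
top0
n [-0.3417 -0.0341  0.9392] slope 0.3505753014667789 res 0.0025856985145715867 64
rect mm ((-6.346721649169922, 0.08495330810546875), (59.3166389465332, 81.86852264404297), 0.8802050948143005)
centre [0.5311 0.0488 0.0839] x [0.9345 0.0932 0.3434] y [-0.0992  0.9951  0.    ] bbox [[-36.6304 -41.3001]
 [ 23.9369  41.47  ]]
t6
n [-0.3188 -0.0158  0.9477] slope 0.32486229237690717 res 0.001977474617003032 59
rect mm ((-6.1225433349609375, -5.134895324707031), (58.934173583984375, 81.83647155761719), 4.168787956237793)
centre [0.5309 0.0486 0.0842] x [0.9465 0.0468 0.3192] y [-0.0494  0.9988  0.    ] bbox [[-38.4862 -48.087 ]
 [ 26.2411  37.8172]]
s6
n [-0.3251 -0.0513  0.9443] slope 0.33539744662458126 res 0.0014299155911699402 459
rect mm ((0.48928260803222656, -0.4677734375), (83.45354461669922, 59.659080505371094), 87.9040298461914)
centre [0.5334 0.0472 0.0846] x [0.9327 0.1473 0.3291] y [-0.156   0.9878  0.    ] bbox [[-30.8464 -43.2576]
 [ 31.825   42.3221]]
```

>>> apply_moves(
  plan=[
    [[100, 0, 0.8, -0.2, -0.01, 0, -0.07], [100, -0.05, 1, 0, 0, 0, -0.07], [100, -0.05, 1, 0, 0, 0, -0.07], [100, -0.05, 1, 0, 0, 0, -0.07], [100, -0.05, 1, -0.5, 0, 0, -0.07], [100, -0.05, 1, -0.5, 0, 0, 0], [100, -0.05, 1, -0.5, 0, 0, 0], [100, 0, 0.6, -0.5, 0, 0, 0], [100, 0, 0.3, -0.5, 0, 0, 0], [100, 0, 0, 0, 0, 0, 0]],
  ],
)

```text
time_s: 14.35
tcp_pos: [0.4792, 0.3064, 0.1747]
ee_rot: [[-0.983, 0.183, -0.018], [0.183, 0.983, 0.008], [0.019, 0.005, -1.0]]
wrist_force: [0.1, 0.1, -0.9]
gripper_width: 1.002
```

>>> apply_moves(
  plan=[
    [[100, 0.15, 0.3, -0.5, -0.008, -0.018, 0], [100, 0.05, 0.15, -0.8, 0, 0, 0], [100, 0, 0, -0.9, 0, 0, 0], [100, 0, 0, -0.9, 0, 0, 0], [100, 0, 0, -0.7, 0, 0, 0], [100, 0, 0, -0.4, 0, 0, 0], [100, 0, 0, 0, 0, 0, 0]],
  ],
)

```text
time_s: 14.93
tcp_pos: [0.4855, 0.3136, 0.0656]
ee_rot: [[-0.983, 0.183, 0.001], [0.183, 0.983, -0.004], [-0.001, -0.004, -1.0]]
wrist_force: [0.9, -0.4, -0.5]
gripper_width: 1.004
```

```bash
python3 - <<'E'
from h import *
s=sense(); print(np.round(s['tcp_pos'],4),np.round(s['wrist_force'],1)); p=capture('wrist'); T=camT(p,s); save(p,'w8'); np.savez('pics/w8.npz',T=T,**p)
E
python3 slide.py w8
```

```text
[0.4855 0.3136 0.0656] [ 0.9 -0.4 -0.5]
((485.2866516113281, 316.72930908203125), (77.2117691040039, 54.04941940307617), 80.3597412109375)
fin 695 [0.4829 0.3176 0.0298] [0.4663 0.3097 0.0242] [0.5017 0.325  0.0324] ((483.7322082519531, 317.400146484375), (11.016162872314453, 34.87031173706055), 80.12860107421875)
amber z pct [0.0039 0.0052 0.0061 0.0066]
```

View pics/w8.png

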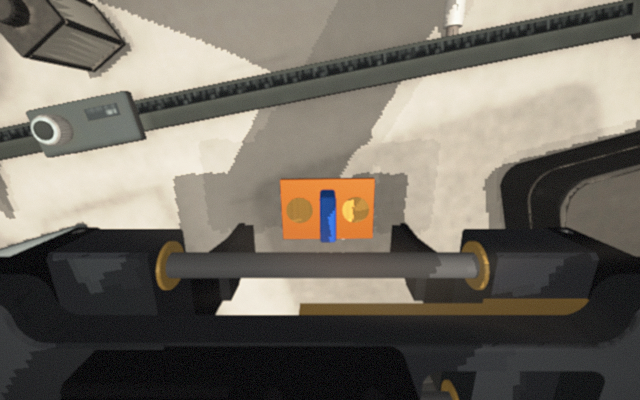

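>>> apply_moves(
  plan=[
    [[100, -0.08, 0.15, -0.6, 0, 0, 0], [100, 0, 0, -0.7, 0, 0, 0], [100, 0, 0, -0.4, 0, 0, 0], [80, 0, 0, 0, 0, 0, 0]],
  ],
)

```text
time_s: 15.32
tcp_pos: [0.4878, 0.3195, 0.0287]
ee_rot: [[-0.983, 0.183, 0.01], [0.183, 0.983, 0.004], [-0.009, 0.005, -1.0]]
wrist_force: [-0.3, 0.2, -0.2]
gripper_width: 0.976
```

>>> apply_moves(
  plan=[
    [[60, -0.18, -0.06, -0.45, 0, 0.008, 0], [50, 0, 0, 0, 0, 0, 0], [40, 0, 0, 0, 0, 0, 0], [40, 0, 0, 0, 0, 0, 0]],
  ],
)

```text
time_s: 15.65
tcp_pos: [0.4846, 0.319, 0.0198]
ee_rot: [[-0.983, 0.182, 0.005], [0.182, 0.983, 0.007], [-0.004, 0.008, -1.0]]
wrist_force: [-0.5, 0.5, -0.3]
gripper_width: 0.708
```

>>> apply_moves(
  plan=[
    [[30, -0.03, -0.05, -0.14, 0.005, 0.005, 0], [25, 0, 0, 0, 0, 0, 0], [20, 0, 0, 0, 0, 0, 0], [20, 0, 0, 0, 0, 0, 0]],
  ],
)

```text
time_s: 15.98
tcp_pos: [0.4847, 0.3184, 0.0178]
ee_rot: [[-0.983, 0.182, 0.002], [0.182, 0.983, 0.015], [0.001, 0.015, -1.0]]
wrist_force: [0.0, -1.0, -0.4]
gripper_width: 0.405
```

>>> apply_moves(
  plan=[
    [[15, 0, 0, -0.06, -0.015, 0, 0], [0, 0, 0, 0, 0, 0, 0], [0, 0, 0, 0, 0, 0, 0], [0, 0, 0, 0, 0, 0, 0], [0, 0, 0, 0, 0, 0, 0], [0, 0, 0, 0, 0, 0, 0]],
  ],
)

```text
time_s: 16.48
tcp_pos: [0.4849, 0.3186, 0.0165]
ee_rot: [[-0.983, 0.182, 0.003], [0.182, 0.983, -0.002], [-0.003, -0.001, -1.0]]
wrist_force: [0.6, 0.1, 1.2]
gripper_width: 0.136
```

>>> apply_moves(
  plan=[
    [[0, 0, 0, 0.1, 0, 0, 0], [0, 0, 0, 0.4, 0, 0, 0], [0, 0, 0, 0.8, 0, 0, 0], [0, 0, 0, 0.8, 0, 0, 0], [0, 0, 0, 0.8, 0, 0, 0], [0, 0, 0, 0.8, 0, 0, 0], [0, 0, 0, 0.8, 0, 0, 0], [0, 0, 0, 0.8, 0, 0, 0]],
  ],
)

```text
time_s: 17.15
tcp_pos: [0.4803, 0.3143, 0.1518]
ee_rot: [[-0.983, 0.183, -0.008], [0.183, 0.983, -0.011], [0.006, -0.013, -1.0]]
wrist_force: [0.9, 0.1, -0.8]
gripper_width: 0.131
```

```bash
python3 - <<'E'
from h import *
s=sense(); print(np.round(s['tcp_pos'],4),np.round(s['wrist_force'],1),s['gripper_width']); p=capture('wrist'); T=camT(p,s); save(p,'w9'); np.savez('pics/w9.npz',T=T,**p)
E
```

```text
[0.4803 0.3143 0.1518] [ 0.9  0.1 -0.8] 0.13144093399707202
```

View pics/w9.png

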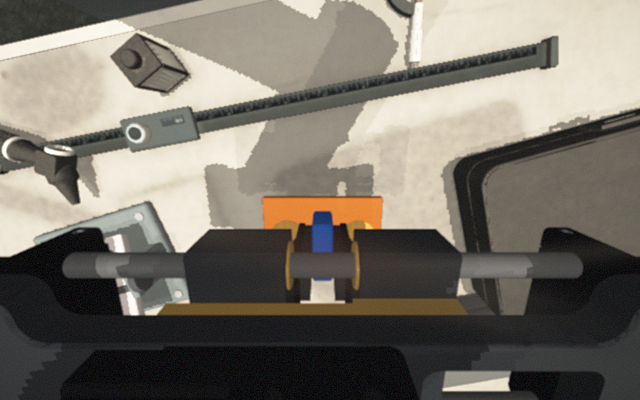

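```bash
cat > held.py <<'E'
from h import *
import sys
np.set_printoptions(precision=4,suppress=True)
p=dict(np.load(f'pics/{sys.argv[1]}.npz')); M=np.array(p['mount']); C=cloud(p,M); h=cv2.cvtColor(p['pixels'],cv2.COLOR_RGB2HSV)
am=(h[...,0]<28)&(h[...,0]>4)&(h[...,1]>150)&(abs(C[...,0])<.06)&(abs(C[...,1])<.06)&(C[...,2]>0)&(C[...,2]<.05)&(np.arange(400)[:,None]<232)
P=C[am]; P=P[np.isfinite(P).all(1)]; print(len(P),P.min(0),P.max(0),np.median(P,0))
A=np.c_[P[:,:2],np.ones(len(P))]
for i in range(4):
    c=np.linalg.lstsq(A,P[:,2],rcond=None)[0]; r=P[:,2]-A@c; k=abs(r)<max(.001,2*r.std()); P=P[k];A=A[k]
print('z=ax+by+c',c,r.std())
cs=cv2.findContours((am*255).astype(np.uint8),cv2.RETR_EXTERNAL,cv2.CHAIN_APPROX_NONE)[0]; 
# top edge: per column the first amber row
cols=[u for u in range(640) if am[:,u].sum()>5]; E=np.array([C[np.argmax(am[:,u]),u] for u in cols]); E=E[np.isfinite(E).all(1)]
k=np.polyfit(E[:,1],E[:,0],1); print('edge x = k y + x0',k,'y range',E[:,1].min(),E[:,1].max())
b=(h[...,0]>95)&(h[...,0]<135)&(h[...,1]>90)&(abs(C[...,0])<.06)&(abs(C[...,1])<.03)&(abs(C[...,2])<.05)&(np.arange(400)[:,None]<285)
B=C[b]; print('blue',B.min(0),B.max(0))
E
python3 held.py w9
```

```text
3318 [ 0.0036 -0.0381  0.    ] [0.0268 0.037  0.0137] [ 0.0176 -0.0005  0.0114]
z=ax+by+c [ 0.017  -0.0006  0.0111] 0.0005181131441026714
edge x = k y + x0 [-0.0004  0.0261] y range -0.03738634390013354 0.036434319217764646
blue [-0.0168 -0.0073 -0.0154] [0.0186 0.0057 0.0083]
```

```bash
cat > tgt.py <<'E'
from h import *
import sys
from scipy.spatial.transform import Rotation as Ro
np.set_printoptions(precision=4,suppress=True)
F=np.array([.532,.0475,.0848]); yaw=np.radians(6.8); sl=.335
x=np.array([np.cos(yaw)*np.cos(sl),np.sin(yaw)*np.cos(sl),np.sin(sl)]); y=np.array([-np.sin(yaw),np.cos(yaw),0]); n=np.cross(x,y)
Rt=np.c_[-x,y,-n]
def go(off):
    s=sense(); R=np.array(s['ee_rot']); P=F+n*(.0161+off); d=P-np.array(s['tcp_pos'])
    rv=Ro.from_matrix(Rt@R.T).as_rotvec()
    print('tgt',P,'shift units',d/.025,'rotvec',rv,'in stage frame mm x,y,n', (-d@x*1000).round(1),(-d@y*1000).round(1),((np.array(s['tcp_pos'])-F)@n*1000-16.1).round(1),'F',np.round(s['wrist_force'],1),'Fn',(np.array(s['wrist_force'])@n).round(2),'t',s['time_s'],'w',round(s['gripper_width'],3))
if __name__=='__main__': print('n',n,'x',x); go(float(sys.argv[1]))
E
python3 tgt.py 0.06
```

```text
n [-0.3265 -0.0389  0.9444] x [0.9378 0.1118 0.3288]
tgt [0.5072 0.0445 0.1567] shift units [  0.9804 -10.8599  -0.0076] rotvec [-0.005  -0.3362  0.3   ] in stage frame mm x,y,n 7.4 272.5 57.6 F [ 1.  -0.   2.2] Fn 1.73 t 17.2 w 0.135
```

>>> apply_moves(
  plan=[
    [[0, 0.1, -0.6, 0.5, 0, -0.034, 0.03], [0, 0.1, -0.9, 0.5, 0, -0.034, 0.03], [0, 0.1, -0.9, 0, 0, -0.034, 0.03], [0, 0.1, -0.9, 0, 0, -0.034, 0.03], [0, 0.1, -0.9, 0, 0, -0.034, 0.03], [0, 0.1, -0.9, 0, 0, -0.034, 0.03], [0, 0.1, -0.9, 0, 0, -0.034, 0.03], [0, 0.1, -0.9, 0, 0, -0.034, 0.03], [0, 0.1, -0.9, 0, 0, -0.034, 0.03], [0, 0.1, -0.9, 0, 0, -0.034, 0.03], [0, 0, -0.8, 0, 0, 0, 0], [0, 0, -0.4, 0, 0, 0, 0]],
  ],
)

```text
time_s: 18.2
tcp_pos: [0.5051, 0.0603, 0.1913]
ee_rot: [[-0.926, -0.142, 0.35], [-0.129, 0.99, 0.06], [-0.355, 0.011, -0.935]]
wrist_force: [0.5, 0.6, -0.9]
gripper_width: 0.136
```

```bash
python3 tgt.py 0.06
```

```text
n [-0.3265 -0.0389  0.9444] x [0.9378 0.1118 0.3288]
tgt [0.5072 0.0445 0.1567] shift units [ 0.083  -0.6304 -1.3839] rotvec [-0.0145  0.0265 -0.0233] in stage frame mm x,y,n 11.2 15.9 92.7 F [ 0.5  0.6 -0.9] Fn -1.08 t 18.2 w 0.136
```

>>> apply_moves(
  plan=[
    [[0, 0.05, -0.35, -0.4, -0.01, 0.025, -0.023], [0, 0.03, -0.25, -0.5, 0, 0, 0], [0, 0, 0, -0.2, 0, 0, 0], [0, 0, 0, 0, 0, 0, 0]],
  ],
)

```text
time_s: 18.53
tcp_pos: [0.5064, 0.0417, 0.1635]
ee_rot: [[-0.939, -0.11, 0.326], [-0.102, 0.994, 0.04], [-0.329, 0.004, -0.944]]
wrist_force: [-0.3, 0.1, -1.5]
gripper_width: 0.135
```

```bash
python3 tgt.py 0.03; python3 - <<'E'
from h import *
s=sense(); p=capture('wrist'); T=camT(p,s); save(p,'w10'); np.savez('pics/w10.npz',T=T,**p)
p2=capture('scene'); T2=camT(p2); np.savez('pics/s10.npz',T=T2,**p2)
u,v=proj(p2,T2,(.53,.05,.09))[0].astype(int); b=cv2.resize(p2['pixels'][v-60:v+60,u-80:u+80,::-1],(800,600),interpolation=cv2.INTER_CUBIC); cv2.imwrite('pics/s10z.png',b)
E
```

```text
n [-0.3265 -0.0389  0.9444] x [0.9378 0.1118 0.3288]
tgt [0.517  0.0457 0.1283] shift units [ 0.4237  0.1602 -1.4058] rotvec [-0.0043 -0.0005  0.0085] in stage frame mm x,y,n 1.2 -2.7 66.8 F [-0.3  0.1 -1.5] Fn -1.37 t 18.5333 w 0.135
```

View pics/w10.png

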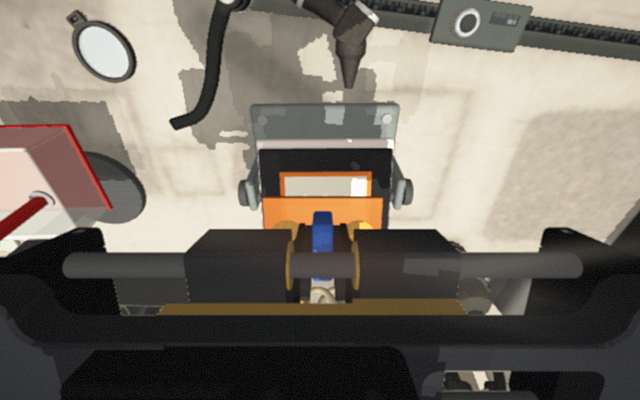

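View pics/s10z.png

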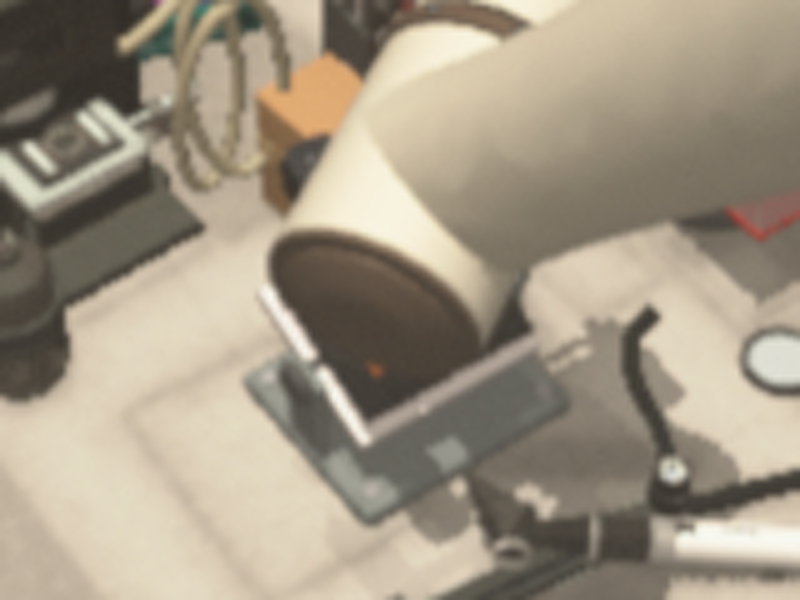

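```bash
cat > rel.py <<'E'
from h import *
import sys
np.set_printoptions(precision=4,suppress=True)
p=dict(np.load(f'pics/{sys.argv[1]}.npz')); M=np.array(p['mount']); C=cloud(p,M); h=cv2.cvtColor(p['pixels'],cv2.COLOR_RGB2HSV); im=p['pixels'].astype(int)
row=np.arange(400)[:,None]
near=(abs(C[...,1])<.055)&(C[...,0]>0)&(C[...,0]<.075)&(row<228)&(C[...,2]<.12)
sl=(C[...,2]<.02)&near
st=(C[...,2]>.022)&near
K=np.array(p['mtx'])
# stage plane from dark pad + window pixels
d=st&(C[...,0]<.05)
P=C[d]; P=P[np.isfinite(P).all(1)]
med=np.median(P[:,2]); P=P[abs(P[:,2]-med)<.012]
A=np.c_[P[:,:2],np.ones(len(P))]
for i in range(5):
    c=np.linalg.lstsq(A,P[:,2],rcond=None)[0]; r=P[:,2]-A@c; k=abs(r)<max(.001,2*r.std()); P=P[k];A=A[k]
print('stage plane in tool: z=ax+by+c',c,r.std(),len(P))
org=(h[...,0]<22)&(h[...,0]>4)&(h[...,1]>120)&st
O=C[org]; print('orange n',len(O),'x max',np.percentile(O[:,0],[50,95,99]),'y range',np.percentile(O[:,1],[1,99]),'mid y',np.percentile(O[:,1],[1,99]).mean())
# front edge: first orange row per column
E=np.array([C[np.argmax(org[:,u]),u] for u in range(640) if org[:,u].sum()>2]); E=E[np.isfinite(E).all(1)]
E=E[abs(E[:,1]-E[:,1].mean())<.034]; k=np.polyfit(E[:,1],E[:,0],1); print('front border outer edge x = k*y+x0',k,len(E))
dark=(im.max(-1)<70)&st&(abs(C[...,2]-med)<.015); D=C[dark]; print('pad y range',np.percentile(D[:,1],[1,99]),'x max',np.percentile(D[:,0],[97,99.5]))
E
python3 rel.py w10; python3 held.py w10
```

```text
stage plane in tool: z=ax+by+c [0.011  0.0007 0.0827] 0.000527088961297529 5202
orange n 688 x max [0.0273 0.03   0.0301] y range [-0.0386  0.0432] mid y 0.0023013885637028463
front border outer edge x = k*y+x0 [-0.0018  0.0299] 78
pad y range [-0.0539  0.0543] x max [0.0488 0.049 ]
3341 [ 0.0033 -0.0382  0.0016] [0.0267 0.0379 0.0166] [ 0.0179 -0.0012  0.0114]
z=ax+by+c [0.015  0.0004 0.0112] 0.0005357078756579284
edge x = k y + x0 [-0.0017  0.0263] y range -0.03774447468009894 0.03709595262970514
blue [-0.0168 -0.0073 -0.0158] [0.0188 0.0056 0.0081]
```

>>> apply_moves(
  plan=[
    [[0, 0.15, 0.06, -0.42, 0, 0, 0.008], [0, 0.15, 0.04, -0.42, 0, 0, 0], [0, 0.15, 0.03, -0.42, 0, 0, 0], [0, 0.15, 0.03, -0.42, 0, 0, 0], [0, 0.1, 0.02, -0.3, 0, 0, 0], [0, 0, 0, 0, 0, 0, 0]],
  ],
)

```text
time_s: 19.13
tcp_pos: [0.5289, 0.0526, 0.1171]
ee_rot: [[-0.934, -0.126, 0.334], [-0.116, 0.992, 0.048], [-0.338, 0.006, -0.941]]
wrist_force: [-0.8, 0.3, -1.6]
gripper_width: 0.137
```

```bash
python3 tgt.py 0.0; python3 - <<'E'
from h import *
s=sense(); p=capture('wrist'); T=camT(p,s); save(p,'w11'); np.savez('pics/w11.npz',T=T,**p)
E
sed -i 's/C\[...,2\]>.022/C[...,2]>.0195/' rel.py; python3 rel.py w11; python3 held.py w11
```

```text
n [-0.3265 -0.0389  0.9444] x [0.9378 0.1118 0.3288]
tgt [0.5267 0.0469 0.1   ] shift units [-0.0853 -0.2284 -0.6836] rotvec [-0.0074  0.0087 -0.0076] in stage frame mm x,y,n 8.3 5.4 15.2 F [-0.8  0.3 -1.6] Fn -1.24 t 19.1333 w 0.137
stage plane in tool: z=ax+by+c [-0.0075  0.0097  0.0314] 0.0005015588832896147 6267
orange n 1210 x max [0.0341 0.0374 0.0375] y range [-0.0465  0.0423] mid y -0.0021160622414563325
front border outer edge x = k*y+x0 [-0.0009  0.0374] 100
pad y range [-0.0545  0.0513] x max [0.0562 0.0568]
4442 [-0.0025 -0.0468  0.0001] [0.0376 0.0428 0.0333] [ 0.0198 -0.0043  0.0117]
z=ax+by+c [ 0.6759 -0.0139  0.0011] 0.004618353924059165
edge x = k y + x0 [-0.0684  0.036 ] y range -0.045357315594211356 0.04219680047797794
blue [-0.0169 -0.0074 -0.0154] [0.0188 0.0056 0.0083]
```

View pics/w11.png

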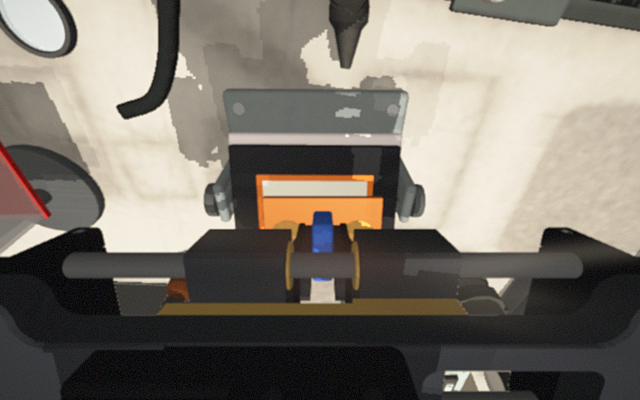

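>>> apply_moves(
  plan=[
    [[0, -0.15, -0.12, -0.06, -0.007, 0.009, -0.008], [0, -0.14, -0.12, -0.05, 0, 0, 0], [0, 0, 0, 0, 0, 0, 0]],
  ],
)

```text
time_s: 19.43
tcp_pos: [0.5222, 0.0476, 0.1167]
ee_rot: [[-0.937, -0.119, 0.329], [-0.112, 0.993, 0.04], [-0.331, 0.001, -0.944]]
wrist_force: [-0.2, 0.0, -0.9]
gripper_width: 0.13
```

```bash
python3 tgt.py 0.0
```

```text
n [-0.3265 -0.0389  0.9444] x [0.9378 0.1118 0.3288]
tgt [0.5267 0.0469 0.1   ] shift units [ 0.1798 -0.0309 -0.6669] rotvec [-0.001   0.0024 -0.0004] in stage frame mm x,y,n 1.4 1.3 17.2 F [-0.2  0.  -0.9] Fn -0.75 t 19.4333 w 0.13
```

>>> apply_moves(
  plan=[
    [[0, 0.03, -0.03, -0.2, 0, 0, 0], [0, 0.05, 0, -0.2, 0, 0, 0], [0, 0, 0, 0, 0, 0, 0]],
  ],
)

```text
time_s: 19.68
tcp_pos: [0.5248, 0.0473, 0.1078]
ee_rot: [[-0.936, -0.119, 0.332], [-0.112, 0.993, 0.042], [-0.335, 0.002, -0.942]]
wrist_force: [0.7, 0.1, -1.8]
gripper_width: 0.134
```

```bash
python3 tgt.py 0.0
```

```text
n [-0.3265 -0.0389  0.9444] x [0.9378 0.1118 0.3288]
tgt [0.5267 0.0469 0.1   ] shift units [ 0.0766 -0.0172 -0.3115] rotvec [-0.0028  0.0061 -0.0009] in stage frame mm x,y,n 0.8 0.7 8.0 F [ 0.7  0.1 -1.8] Fn -1.97 t 19.6833 w 0.134
```

>>> apply_moves(
  plan=[
    [[0, 0.03, 0, -0.12, -0.003, 0.006, 0], [0, 0.03, 0, -0.12, 0, 0, 0], [0, 0, 0, 0, 0, 0, 0]],
  ],
)

```text
time_s: 19.93
tcp_pos: [0.5264, 0.047, 0.101]
ee_rot: [[-0.938, -0.119, 0.326], [-0.113, 0.993, 0.038], [-0.328, -0.001, -0.945]]
wrist_force: [-0.4, -1.0, -1.2]
gripper_width: 0.136
```

```bash
python3 tgt.py 0.0; python3 - <<'E'
from h import *
s=sense(); p=capture('wrist'); T=camT(p,s); save(p,'w12'); np.savez('pics/w12.npz',T=T,**p)
E
python3 tgt.py 0
```

```text
n [-0.3265 -0.0389  0.9444] x [0.9378 0.1118 0.3288]
tgt [0.5267 0.0469 0.1   ] shift units [ 0.0119 -0.0051 -0.0399] rotvec [ 0.0007 -0.0007 -0.0006] in stage frame mm x,y,n 0.1 0.2 1.0 F [-0.4 -1.  -1.2] Fn -0.96 t 19.9333 w 0.136
n [-0.3265 -0.0389  0.9444] x [0.9378 0.1118 0.3288]
tgt [0.5267 0.0469 0.1   ] shift units [ 0.0068 -0.007  -0.0479] rotvec [ 0.0007 -0.0005 -0.0007] in stage frame mm x,y,n 0.3 0.2 1.2 F [-0.4  0.4 -2. ] Fn -1.73 t 19.9833 w 0.133
```

View pics/w12.png

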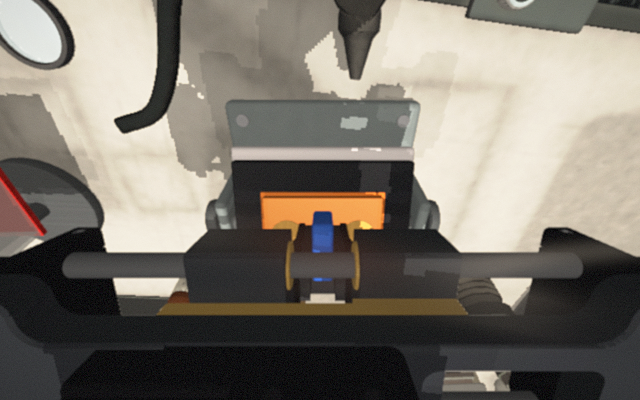

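>>> apply_moves(
  plan=[
    [[0, 0.04, 0, -0.11, 0, 0, 0], [0, 0.03, 0, -0.08, 0, 0, 0]],
  ],
)

```text
time_s: 20.15
tcp_pos: [0.5288, 0.0474, 0.0968]
ee_rot: [[-0.937, -0.119, 0.327], [-0.113, 0.993, 0.039], [-0.329, -0.0, -0.944]]
wrist_force: [-4.5, 0.5, 2.2]
gripper_width: 0.132
```

```bash
python3 tgt.py -0.005
```

```text
n [-0.3265 -0.0389  0.9444] x [0.9378 0.1118 0.3288]
tgt [0.5284 0.0471 0.0953] shift units [-0.0183 -0.0113 -0.06  ] rotvec [ 0.0002  0.0007 -0.0008] in stage frame mm x,y,n 1.0 0.2 -3.7 F [-4.5  0.5  2.2] Fn 3.5 t 20.15 w 0.132
```

>>> apply_moves(
  plan=[
    [[0, -0.03, -0.01, -0.05, 0, 0, 0], [0, 0, 0, 0, 0, 0, 0], [0, 0, 0, 0, 0, 0, 0]],
  ],
)

```text
time_s: 20.4
tcp_pos: [0.5289, 0.0474, 0.0963]
ee_rot: [[-0.937, -0.12, 0.329], [-0.113, 0.993, 0.04], [-0.332, -0.0, -0.943]]
wrist_force: [-3.0, 0.9, 3.3]
gripper_width: 0.133
```

```bash
python3 tgt.py -0.005;  python3 - <<'E'
from h import *
for i in range(4):
    s=sense(); p=capture('wrist'); print(s['time_s'],np.round(s['tcp_pos'],4),np.round(s['wrist_force'],2))
T=camT(p,s); save(p,'w13'); np.savez('pics/w13.npz',T=T,**p)
p2=capture('scene'); save(p2,'s13'); T2=camT(p2)
u,v=proj(p2,T2,(.52,-.1,.13))[0].astype(int); b=cv2.resize(p2['pixels'][v-75:v+75,u-100:u+100,::-1],(800,600),interpolation=cv2.INTER_CUBIC); cv2.imwrite('pics/s13z.png',b)
E
python3 tgt.py -0.005; sed -i 's/abs(C\[...,2\])<.05/abs(C[...,2])<.05/' held.py; python3 held.py w13
```

```text
n [-0.3265 -0.0389  0.9444] x [0.9378 0.1118 0.3288]
tgt [0.5284 0.0471 0.0953] shift units [-0.0213 -0.0114 -0.0427] rotvec [-0.0002  0.003  -0.0014] in stage frame mm x,y,n 0.9 0.2 -4.2 F [-3.   0.9  3.3] Fn 4.06 t 20.4 w 0.133
20.4 [0.5289 0.0474 0.0963] [-3.02  0.93  3.3 ]
20.45 [0.5289 0.0474 0.0964] [-2.37 -0.02  3.72]
20.5 [0.5289 0.0474 0.0964] [-2.07  1.68  3.34]
20.55 [0.5289 0.0474 0.0964] [-2.5  -0.21  4.14]
n [-0.3265 -0.0389  0.9444] x [0.9378 0.1118 0.3288]
tgt [0.5284 0.0471 0.0953] shift units [-0.0212 -0.012  -0.0404] rotvec [-0.0002  0.0028 -0.0013] in stage frame mm x,y,n 0.9 0.2 -4.2 F [-2.5  0.3  3.2] Fn 3.83 t 20.65 w 0.135
4251 [ 0.0036 -0.0413  0.0015] [0.0299 0.0404 0.018 ] [ 0.0197 -0.0012  0.0116]
z=ax+by+c [0.1427 0.0006 0.0093] 0.0013109405486138488
edge x = k y + x0 [0.0007 0.0292] y range -0.0403489031328077 0.039606681224882895
blue [-0.0366 -0.0074 -0.0153] [0.0189 0.0056 0.0172]
```

View pics/w13.png

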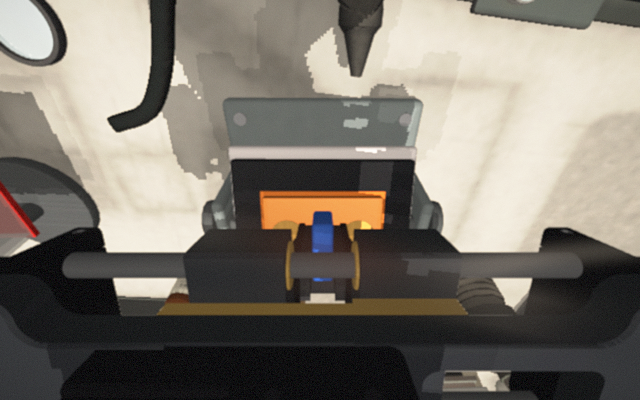

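View pics/s13z.png

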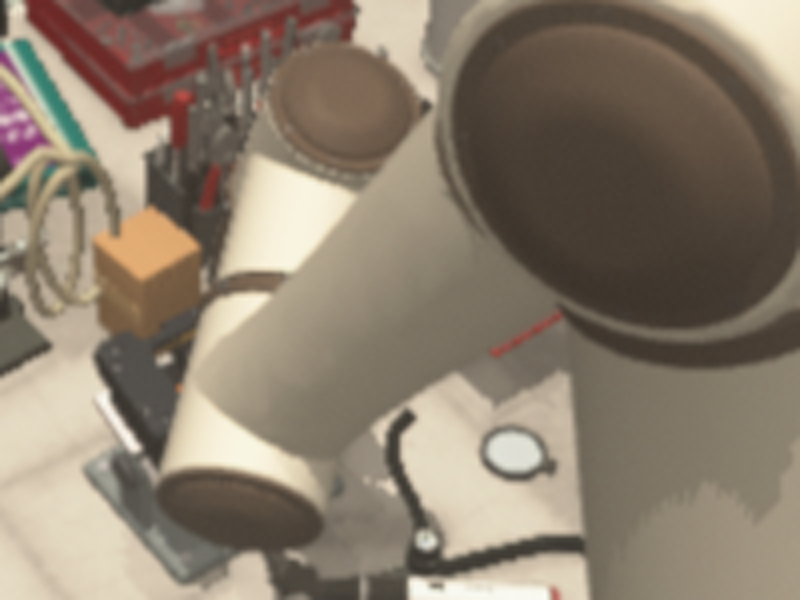

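```bash
python3 - <<'E'
from h import *
np.set_printoptions(precision=4,suppress=True)
p=capture('top'); save(p,'t13'); T=camT(p); W=cloud(p,T); h=cv2.cvtColor(p['pixels'],cv2.COLOR_RGB2HSV)
red=((h[...,0]<8)|(h[...,0]>172))&(h[...,1]>130)&(h[...,2]>70); X=W[red]; X=X[np.isfinite(X).all(1)]; X=X[(abs(X[:,0]-.53)<.12)&(abs(X[:,1]+.2)<.12)]
H=X[X[:,2]>.15]; print(len(X),len(H),H.mean(0),H.min(0),H.max(0))
u,v=proj(p,T,(.5,-.05,.1))[0].astype(int); cv2.imwrite('pics/t13z.png',cv2.resize(p['pixels'][v-75:v+75,u-100:u+100,::-1],(800,600),interpolation=cv2.INTER_CUBIC))
q=dict(np.load('pics/w13.npz')); C=cloud(q,np.array(q['mount'])); hh=cv2.cvtColor(q['pixels'],cv2.COLOR_RGB2HSV)
am=(hh[...,0]<28)&(hh[...,0]>4)&(hh[...,1]>150)&(C[...,0]>.008)&(C[...,0]<.023)&(abs(C[...,1])<.033)&(abs(C[...,1])>.012)&(C[...,2]>0.004)&(C[...,2]<.02)
P=C[am];A=np.c_[P[:,:2],np.ones(len(P))]; print(len(P),np.linalg.lstsq(A,P[:,2],rcond=None)[0],np.median(P,0))
E
```

```text
75 73 [ 0.5366 -0.2156  0.1725] [ 0.5299 -0.2631  0.1506] [ 0.5427 -0.1656  0.1799]
1467 [0.0259 0.0007 0.0109] [ 0.0156 -0.012   0.0113]
```

View pics/t13z.png

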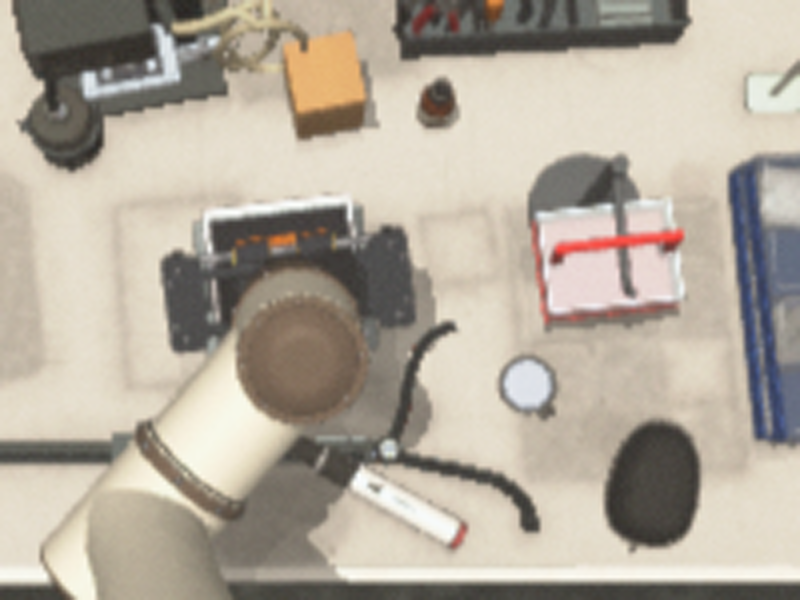

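```bash
python3 tgt.py -0.005; python3 -c "
from station import finish_job; print(finish_job())"
```

```text
n [-0.3265 -0.0389  0.9444] x [0.9378 0.1118 0.3288]
tgt [0.5284 0.0471 0.0953] shift units [-0.0215 -0.012  -0.0395] rotvec [-0.0002  0.0028 -0.0013] in stage frame mm x,y,n 0.9 0.2 -4.3 F [-2.1  1.1  4. ] Fn 4.41 t 20.7 w 0.137
the job is handed in; nothing more can be done
None
```

I hung the cover on the hook, pressed the slide onto the stage, and handed the job in at about 20.7 s, still gripping the slide. The hand-in gave no verdict.

- **Cover:** it hangs by its red bar across the rod. The last top picture puts the bar's middle about 61 mm out from the post along the rod and within about 5 mm of the rod sideways. The gripper let go and has been clear of it since.
- **Slide:** the last check puts it about 0.9 mm (up the slope) and 0.2 mm (left to right) from the window's centre. The tool was within 0.003 rad of the slope I measured, about 0.335 rad. The slide may have turned slightly in the grip: in the wrist camera it read 0.026 rad off square to the tool, against about 0.016 rad just after lifting. Both are under the 0.05 rad limit.
- **Pad:** it is pushed in about 4.3 mm by arm position. The contact force of 5 to 6 N, after allowing for the slide's weight, agrees with that. It is a little short of half way.
- **Sideways force:** about 1 to 2 N stayed along the slope while pressing. An early approach move drifted several millimetres and was corrected before contact.
- **Stage and bystanders:** they looked undisturbed in the last top picture. I did not measure the stage edge again after pressing.

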